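Fit the matching hub on the keyed test shaft

ROBOT

A 6-joint arm with a two-finger parallel gripper is mounted at the origin on the work surface. World frame = base frame: x ahead of the robot, y to its left, z up, the work surface at z = 0. Lengths are in m, angles in rad, forces in N, time in s.
With the tool pointing down it reaches from about 0.4 to 0.825 m from the base axis. Payload 7 kg.
Tool frame: the origin (TCP) lies midway between the tips of the shut fingers; the grasp point (between the pads) lies 19 mm behind it (arm.hold_point_z is the distance from the TCP to the grasp point, in m); z points along the fingers, x is the direction in which the jaws open and shut, and the axes are right-handed (so a half turn about z gives the same grasp; the last joint's range is limited). The gripper opens to 88 mm and grips with 3 to 60 N. Pads are 19 mm wide; open, the fingers measure 130 mm over their backs; the gripper's body (78 mm by 193 mm) begins 47 mm behind the grasp point.
Start: joints at [1.574, 0.359, 0.012, 0, -1.224, -0.288], TCP at [0.19, 0.648, 0.227] pointing down, gripper open.
Joint ranges: [-3.07, 3.07], [-1.43, 2.12], [-1.02, 1.25], [-3.03, 1.67], [-3.05, -0], [-3.03, 3.03]. Speed limits (rad/s): [2.39, 2.39, 3.01, 3.14, 3.14, 3.14].

INTERFACE

Orientations are given as [roll, pitch, yaw] about the fixed x, y, z axes, in that order (R = Rz(yaw) Ry(pitch) Rx(roll)).
In Python, from station import readout, viewer, job, arm gives the robot as it stands.
- The arm moves only by the tool apply_moves, never from a script. Its argument "deltas" is text: rows parted by semicolons, each of 4 numbers parted by spaces: the shift along the tool's x, y, z in cm, then the turn about the tool's z in rad. A call has 1 to 10 rows; each row shifts and turns the commanded pose from where the row before left it, along the tool's axes as they then stand; what a row does not reach is not made up. A row lasts 1/8 s, in which the tool goes at most 62.5 mm and 10.7 degrees, less where a joint would pass 70% of its speed; a pose out of reach is approached as far as the arm can. A call is refused whole if a number of a shift passes 6.25 or a number of a turn 0.188, either way. A call with a gripper value outside its range is refused whole. "gripper" is the closure, from -1 (fully open) to 1 (shut), so that 0 is half open, set as the call begins (left out, the last holds). The fingers move at their own pace and stop on an object; "squeeze" is the grip in N (left out, the last holds). Time passes only in rows, so rows that do not move let the fingers close. It gives the time, the measured TCP pose, the force and the opening at its end, in the units of the state.
- readout.get_state(): the state, without advancing time (a new reading comes with each control period).
- viewer.grab_frame(name): name is "side" or "top" or "wrist"; returns a dict with "image" (480x640x3 uint8, red, green, blue), "camera_matrix" (3x3 intrinsics, pixels), "cam_to_world" (4x4, takes a point from camera to world coordinates). Camera axes: x right, y up, looking along -z (the intrinsics and any distortion apply to the point x, -y, -z); pixel columns grow to the right and rows downward; lengths in m; the calibration is good to about 2 mm. A picture is of the moment at which its call begins. There is no depth.
- job.job_done(): hands the job in, once; it reports no verdict.
Trained networks look in the newest picture that a camera, given by its name, has taken for a name from the list of things; names that differ only in an ending like _2 or _b are one class to them, and where a whole thing is asked for, a point or a joint stands for the part that bears it (a point fixed in the world has none). Each returns a list of dicts, best first, with "conf" (0 to 1); they miss things now and then, are a little off and sometimes report something else, mostly with a low value. They report only what shows in the picture. A call takes as long as a camera call. They do not tell look-alikes from the thing itself.
- viewer.silhouettes(camera, query): "region" (480x640 bool, what is visible of it) and "extent" ([left, top, width, height] in pixels, round what is visible of it).
The state is a dict: "t": time; "q": joint angles; "qd": joint speeds; "joint_efforts": joint torques, N m; "eef_pos": TCP position; "ee_rot": TCP orientation; "force": force on the tool from outside, world axes, zero at the start; "moment": the same for the moment, N m; "width": finger opening in m.
Only numpy, scipy, OpenCV 4.12 (cv2) and the standard library are available. Lean on these libraries where they do the work, as an engineer would, in place of code of your own. Each camera call takes 0.05 s, during which the arm holds its last target.

TASK

See where the key is on the test shaft, the one in line with the sliding carriage, and take from the leaning rack the one hub whose keyway lines up with it. Set it in the carriage's nest with its lug up and its front to the shaft while the carriage is drawn back, then slide the carriage by its orange handle until the hub is fully home and you feel it press on the shaft's shoulder, firmly (about 10 to 20 N) but never ramming it, and let go. Leave the other two hubs in their places in the rack and do not disturb the other things on the table.

Things in the scene. Friction and masses are not known exactly. Their poses are not given: they have to be found in the camera images.
- hub_a: Clamp hub with the keyway on top of its bore. All three are alike otherwise: aluminium block 64 wide (y) x 64 high (z) x 40 long (x), 0.35 kg, black plate as its rear 6 mm, and an orange lug 26 (x) x 22 (y) on its top centre, 64 to 101 mm above the underside, to grip it by. Origin: centre of the underside; z up through the lug; x out of the front face, 20 mm ahead of the origin.
- face_a (a point): Centre of the bore on the front face of hub_a, 32 mm above the underside. Octagonal bore, 26 mm across, right through along x. The keyway is 13 mm wide, reaches 20 mm from the axis, is open at the front and closed by the black rear plate.
- hub_b: Clamp hub with the keyway on the left (+y) side of its bore. All three are alike otherwise: aluminium block 64 wide (y) x 64 high (z) x 40 long (x), 0.35 kg, black plate as its rear 6 mm, and an orange lug 26 (x) x 22 (y) on its top centre, 64 to 101 mm above the underside, to grip it by. Origin: centre of the underside; z up through the lug; x out of the front face, 20 mm ahead of the origin.
- face_b (a point): Centre of the bore on the front face of hub_b, 32 mm above the underside. Octagonal bore, 26 mm across, right through along x. The keyway is 13 mm wide, reaches 20 mm from the axis, is open at the front and closed by the black rear plate.
- hub_c: Clamp hub with the keyway on the right (-y) side of its bore. All three are alike otherwise: aluminium block 64 wide (y) x 64 high (z) x 40 long (x), 0.35 kg, black plate as its rear 6 mm, and an orange lug 26 (x) x 22 (y) on its top centre, 64 to 101 mm above the underside, to grip it by. Origin: centre of the underside; z up through the lug; x out of the front face, 20 mm ahead of the origin.
- face_c (a point): Centre of the bore on the front face of hub_c, 32 mm above the underside. Octagonal bore, 26 mm across, right through along x. The keyway is 13 mm wide, reaches 20 mm from the axis, is open at the front and closed by the black rear plate.
- shaft_2: Fixed keyed shaft on a purple block, 22 mm dia, 38 mm long with coned tip, pointing back at the carriage (its -x). Brass key on top: 8 wide, 28 long from the shoulder, reaching 18 mm from the axis. Origin: on the axis in the dark shoulder face (36 mm dia), 62 mm above the table; x into the block. One of three in a row; only the one in line with the carriage is the test shaft.
- shaft_3: Fixed keyed shaft on a purple block, 22 mm dia, 38 mm long with coned tip, pointing back at the carriage (its -x). Brass key on the left (+y) side: 8 wide, 28 long from the shoulder, reaching 18 mm from the axis. Origin: on the axis in the dark shoulder face (36 mm dia), 62 mm above the table; x into the block. One of three in a row; only the one in line with the carriage is the test shaft.
- shaft_1: Fixed keyed shaft on a purple block, 22 mm dia, 38 mm long with coned tip, pointing back at the carriage (its -x). Brass key on the right (-y) side: 8 wide, 28 long from the shoulder, reaching 18 mm from the axis. Origin: on the axis in the dark shoulder face (36 mm dia), 62 mm above the table; x into the block. One of three in a row; only the one in line with the carriage is the test shaft.
- line (a point): Where the test shaft's shoulder centre is: on the fixed stand, 62 mm up, 82 mm ahead of the nest's centre at carriage 0. The two other shafts stand 85 mm to its sides. x: direction in which the carriage slides towards the shafts (up to 0.2 rad from world x); z up.
- nest (a point): Centre of the nest floor on the carriage, 30 mm above the table; moves with it; axes as line. The hub stands here, lug up, front to +x. Side walls 67 mm apart inside with flared tops up to 69 mm above the table, a stop plate 22 mm behind the centre (same height, flared), a low lip 22.5 mm ahead, 5 mm above the floor: about 2 mm play each way.
- grip (a point): Top centre of the carriage's orange upright handle, 120 mm above the table, 78 mm behind the nest's centre; 22 (x) x 24 (y) mm, free on all sides down to about 70 mm above the table.
- carriage (a joint): Slide of the carriage (m): 0 = drawn right back, growing towards the shafts, end stop 0.078. Starts at 0 to 0.012. Friction about 2 N, stays where left. A fitting hub meets the shoulder near 0.064, a wrong one is stopped by the key near 0.036. Hard contact, no spring.
- rack: Fixed white rack (turned up to 0.2 rad), origin on the table. Hubs start in its three places, 90 mm apart along its y, shuffled, origins 45 mm up. They lean back 25 degrees against a teal board ending 58 mm up the hub, clear of the lug: hub z points up and back towards the robot, the front looks up and away from the robot (rack +x).
- canister: Yellow upright canister, 40 dia x 150. Bystander. Origin: centre of the underside (lying tools: under the middle).
- vial: Amber jar, 56 dia x 90. Bystander. Origin: centre of the underside (lying tools: under the middle).
- tipbox: Purple closed box 120 x 85 x 60. Bystander. Origin: centre of the underside (lying tools: under the middle).
- driver: Green-handled screwdriver 190 long, lying. Bystander. Origin: centre of the underside (lying tools: under the middle).
- spanner: Steel wrench 180 long, lying. Bystander. Origin: centre of the underside (lying tools: under the middle).
- beaker: White cup 70 dia x 90. Bystander. Origin: centre of the underside (lying tools: under the middle).
Not all that is in view belongs to the job. Leave any brown or green look-alike of the hub_a alone.

How it is judged:
By the outcome, as a careful person would: the job done as asked, in the order asked, and still so for the second after the job is handed in, with the robot touching nothing.
It also fails if it takes over 67 s, if anything falls off the work surface, if the arm or the gripper's body presses on something with over 40 N, if the wrist force passes 120 N, or if a joint passes its speed limit or range.

## Working session

There is one attempt and no reset: what is moved stays moved. The work goes in short steps, Python scripts to look and compute and a tool call to move; the robot and the scene stay as the last step left them, time stands still between calls to the robot, and variables do not carry over. Pictures are saved under pics/ and viewed, and the job is handed in when it is done.

Besides the shell and the picture viewer there is one more tool, called after ">>>" in YAML: its name, and indented under it one key for each argument. apply_moves: Moves the arm, as the interface text tells. Its arguments: {"type":"object","properties":{"deltas":{"type":"string"},"gripper":{"type":"number"},"squeeze":{"type":"number"}},"required":["deltas"]}

```bash
mkdir -p pics; ls
cat > h.py <<'E'
import numpy as np, cv2
from station import readout, viewer, job, arm
from scipy.spatial.transform import Rotation as R
def grab(n,save=None):
    f=viewer.grab_frame(n)
    if save: cv2.imwrite(f'pics/{save}.png',f['image'][:,:,::-1])
    return f
def proj(f,P):
    P=np.atleast_2d(P); T=np.linalg.inv(f['cam_to_world']); c=P@T[:3,:3].T+T[:3,3]
    c=c*[1,-1,-1]; u=c@np.array(f['camera_matrix']).T
    return u[:,:2]/u[:,2:]
def ray(f,uv):
    d=np.linalg.inv(f['camera_matrix'])@[uv[0],uv[1],1]; d=d*[1,-1,-1]
    T=f['cam_to_world']; d=T[:3,:3]@d; return T[:3,3],d/np.linalg.norm(d)
def onz(f,uv,z):
    o,d=ray(f,uv); return o+d*(z-o[2])/d[2]
E
python3 - <<'E'
from h import *
for n in ['side','top','wrist']:
    f=grab(n,n+'0'); print(n,f.keys(),np.round(f['camera_matrix'],1).tolist(),np.round(f['cam_to_world'],3).tolist())
print(readout.get_state(),arm.hold_point_z,dir(arm))
E
```

```text
pics
side dict_keys(['image', 'camera_matrix', 'cam_to_world']) [[597.5, 0.0, 315.6], [0.0, 597.5, 238.9], [0.0, 0.0, 1.0]] [[0.993, 0.07, -0.099, 0.309], [-0.119, 0.692, -0.712, -0.957], [0.019, 0.719, 0.695, 1.04], [0.0, 0.0, 0.0, 1.0]]
top dict_keys(['image', 'camera_matrix', 'cam_to_world']) [[615.0, 0.0, 324.1], [0.0, 615.0, 247.0], [0.0, 0.0, 1.0]] [[0.025, 0.994, -0.103, 0.232], [-1.0, 0.025, -0.002, 0.02], [0.001, 0.103, 0.995, 1.898], [0.0, 0.0, 0.0, 1.0]]
wrist dict_keys(['image', 'camera_matrix', 'cam_to_world']) [[429.5, 0.0, 335.6], [0.0, 429.5, 240.8], [0.0, 0.0, 1.0]] [[-0.281, 0.929, 0.242, 0.255], [-0.96, -0.273, -0.069, 0.629], [0.002, -0.252, 0.968, 0.384], [0.0, 0.0, 0.0, 1.0]]
{'t': 0.15, 'q': array([ 1.57410696e+00,  3.59233400e-01,  1.12606336e-02, -2.16464336e-04,
       -1.22408025e+00, -2.88099813e-01]), 'qd': array([ 0.00185911, -0.00275683,  0.00467533,  0.00096812, -0.00211828,
        0.00065833]), 'joint_efforts': array([-1.15263098e-03, -5.83278966e+01,  2.93288416e+01,  7.00106397e+00,
        8.77505809e-03, -1.15847479e-04]), 'eef_pos': array([0.18958059, 0.647453  , 0.22583385]), 'ee_rot': array([-3.14143069e+00, -1.26271948e-03, -1.85565929e+00]), 'force': array([0.19549089, 0.51925636, 0.10853382]), 'moment': array([ 0.0154895 ,  0.05406701, -0.0100677 ]), 'width': 0.0879311608663221} 0.0188 ['Unreachable', '__class__', '__delattr__', '__dict__', '__dir__', '__doc__', '__eq__', '__format__', '__ge__', '__getattribute__', '__getstate__', '__gt__', '__hash__', '__init__', '__init_subclass__', '__le__', '__lt__', '__module__', '__ne__', '__new__', '__reduce__', '__reduce_ex__', '__repr__', '__setattr__', '__sizeof__', '__str__', '__subclasshook__', '__weakref__', 'hold_point_z']
```

View pics/side0.png

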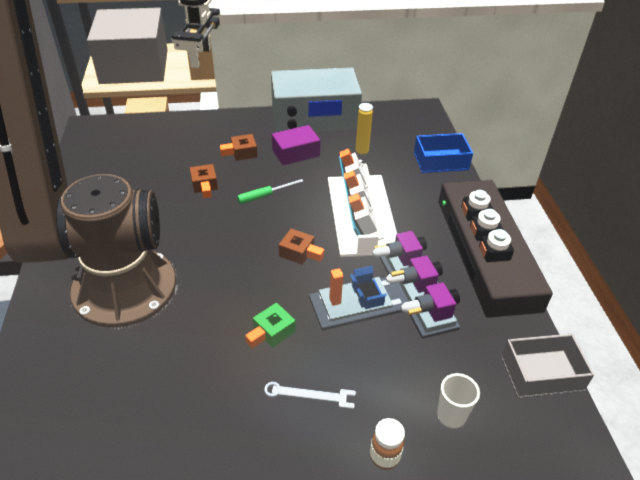

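View pics/top0.png

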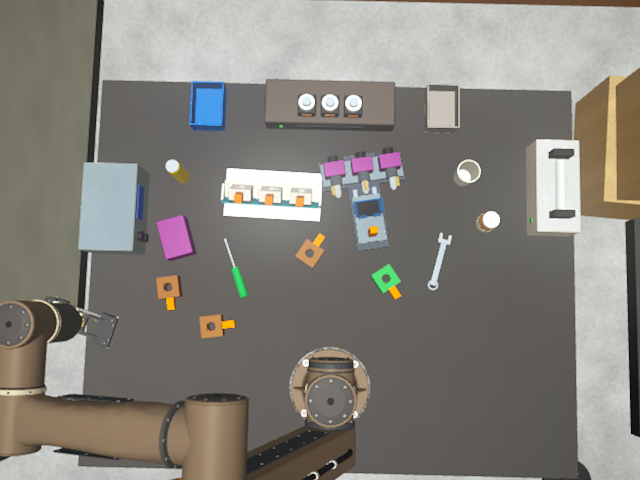

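View pics/wrist0.png

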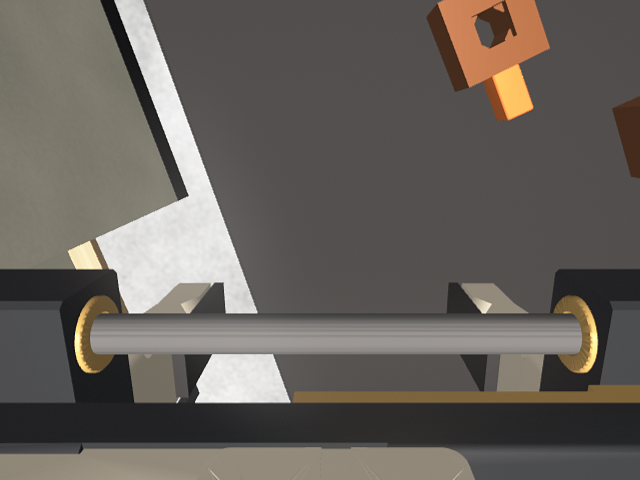

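Run:
```python
import cv2
a=cv2.imread('pics/side0.png');b=cv2.imread('pics/top0.png')
cv2.imwrite('pics/sc.png',cv2.resize(a[140:340,300:480],None,fx=4,fy=4,interpolation=2)[:,:,:][:600*2:1][0:800].copy()[:600])
cv2.imwrite('pics/sc2.png',cv2.resize(a[220:340,300:480],None,fx=4.4,fy=4.4,interpolation=2))
cv2.imwrite('pics/tc.png',cv2.resize(b[140:255,215:410],None,fx=4,fy=4,interpolation=2))
```

```text
(no output)
```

View pics/sc.png

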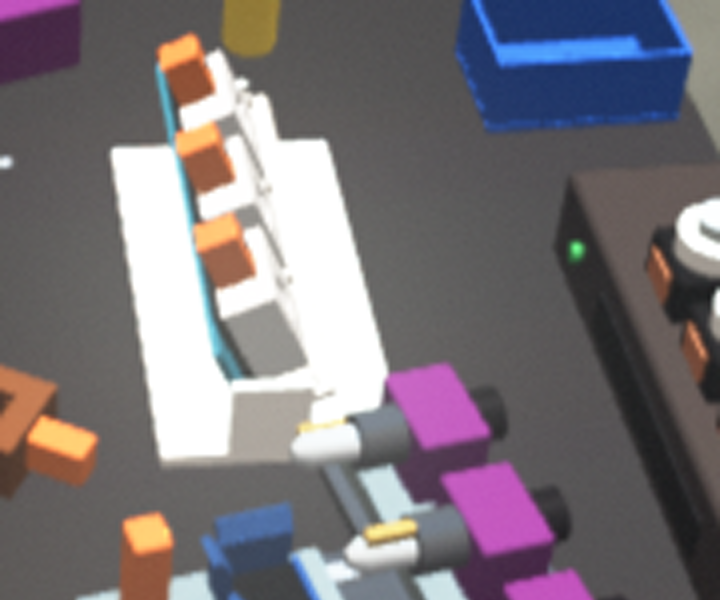

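View pics/sc2.png

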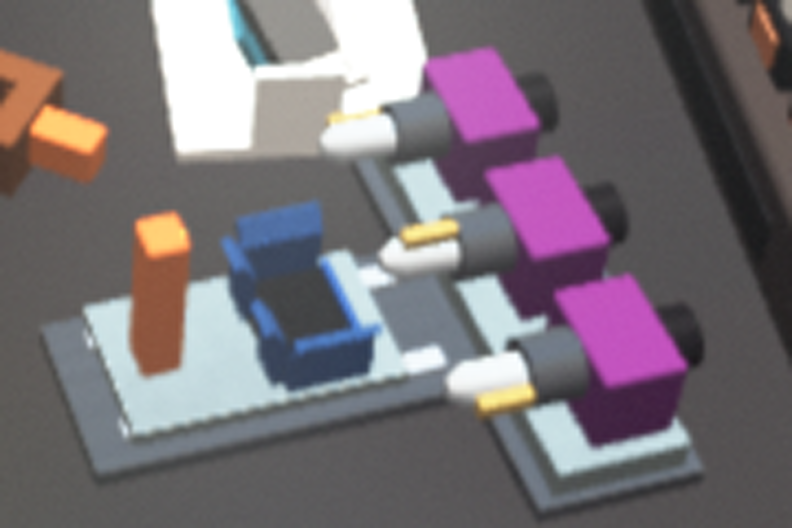

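View pics/tc.png

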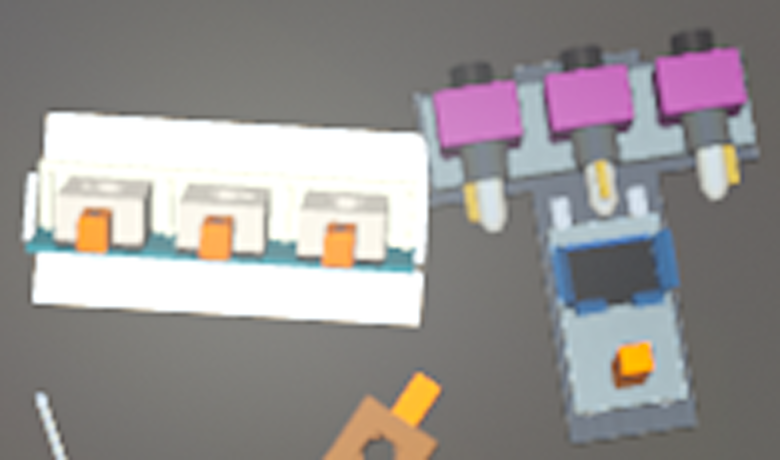

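Run:
```python
from h import *
f=grab('top')
for n,(u,v),z in [('lugL',(239.5,190.5+3),.136),('lugM',(269.5,196),.136),('lugR',(300,198),.136),('handle',(374,229),.12),('shaft2shoulder',(364,178),.08),('nest',(368,208),.03),('shL',(337,178),.08),('shR',(391,172),.08)]:
    print(n,onz(f,(u,v),z).round(4))
for q in ['hub_a','grip','nest','rack','shaft_2']:
    for c in ['top','side']:
        print(q,c,[(round(s['conf'],2),s['extent']) for s in viewer.silhouettes(c,q)])
```

```text
lugL [0.5652 0.2726 0.136 ]
lugM [0.56   0.1853 0.136 ]
lugR [0.5563 0.0965 0.136 ]
handle [ 0.473 -0.121  0.12 ]
shaft2shoulder [ 0.6323 -0.0916  0.08  ]
nest [ 0.5498 -0.1087  0.03  ]
shL [ 0.6303 -0.0105  0.08  ]
shR [ 0.6527 -0.1725  0.08  ]
hub_a top [(0.89, [293.7, 235.5, 30.3, 31.7]), (0.89, [160.2, 276.6, 23.1, 32.3]), (0.82, [226.6, 184.6, 28.9, 22.3]), (0.78, [292.0, 187.1, 22.3, 20.1]), (0.65, [259.1, 184.4, 25.6, 19.2]), (0.62, [202.6, 313.7, 33.5, 25.4]), (0.61, [373.5, 269.2, 25.6, 32.9])]
hub_a side [(0.96, [222.5, 133.0, 33.7, 27.0]), (0.89, [347.9, 170.1, 21.8, 36.6]), (0.75, [244.5, 303.6, 51.8, 45.0]), (0.73, [346.9, 195.6, 30.1, 40.9]), (0.65, [370.9, 229.5, 58.0, 35.5]), (0.61, [187.1, 162.6, 29.1, 37.8])]
grip top [(0.59, [353.0, 194.1, 36.8, 49.7])]
grip side [(0.66, [317.0, 266.9, 74.4, 53.9])]
nest top [(0.94, [351.4, 191.5, 35.9, 49.4])]
nest side [(0.86, [317.1, 266.5, 74.0, 54.4])]
rack top [(0.97, [221.2, 168.3, 100.6, 55.5])]
rack side [(0.61, [327.7, 163.8, 68.3, 89.9])]
shaft_2 top [(0.93, [377.8, 147.9, 26.4, 44.5]), (0.66, [326.9, 158.0, 20.4, 41.9]), (0.58, [351.0, 152.6, 23.6, 39.8])]
shaft_2 side [(0.78, [368.2, 231.2, 59.9, 35.6]), (0.67, [385.5, 259.6, 61.4, 34.3]), (0.61, [402.3, 281.6, 57.8, 42.4])]
```

```bash
cat >> h.py <<'E'
def plan(goal,yaw,n=None,vmax=5.0,start=None,wmax=0.15):
    s=readout.get_state(); p=np.array(s['eef_pos']); y=s['ee_rot'][2]
    if start is not None: p=np.array(start[0]);y=start[1]
    dy=(yaw-y+np.pi/2)%np.pi-np.pi/2 if False else (yaw-y+np.pi)%(2*np.pi)-np.pi
    d=np.array(goal)-p
    n=n or int(max(np.ceil(np.linalg.norm(d)*100/vmax),np.ceil(abs(dy)/wmax),1))
    rows=[]
    for i in range(n):
        yy=y+dy*i/n
        T=R.from_euler('xyz',[np.pi,0,yy]).as_matrix()
        t=T.T@(d/n)*100
        rows.append(' '.join('%.2f'%v for v in t)+' %.3f'%(-dy/n))
    print(n,'; '.join(rows))
E
python3 -c "
from h import *
plan((.64,.185,.33),-np.pi/2)"
```

```text
14 2.27 -4.02 -0.74 -0.020; 2.35 -3.97 -0.74 -0.020; 2.43 -3.92 -0.74 -0.020; 2.51 -3.87 -0.74 -0.020; 2.59 -3.82 -0.74 -0.020; 2.66 -3.76 -0.74 -0.020; 2.74 -3.71 -0.74 -0.020; 2.82 -3.65 -0.74 -0.020; 2.89 -3.60 -0.74 -0.020; 2.96 -3.54 -0.74 -0.020; 3.03 -3.47 -0.74 -0.020; 3.10 -3.41 -0.74 -0.020; 3.17 -3.35 -0.74 -0.020; 3.24 -3.28 -0.74 -0.020
```

>>> apply_moves:
  deltas: "2.3 -4.0 -0.8 -0.02; 2.4 -4.0 -0.8 -0.02; 2.4 -3.9 -0.8 -0.02; 2.5 -3.9 -0.8 -0.02; 2.6 -3.8 -0.7 -0.02; 2.7 -3.8 -0.7 -0.02; 2.7 -3.7 -0.7 -0.02; 2.8 -3.7 -0.7 -0.02; 2.9 -3.6 -0.7 -0.02; 3.0 -3.5 -0.7 -0.02"
  gripper: -1

```text
t: 1.95
eef_pos: [0.512, 0.3147, 0.301]
ee_rot: [-3.141, 0.0, -1.655]
force: [-0.2, 0.5, 0.2]
width: 0.0878
```

>>> apply_moves:
  deltas: "3.0 -3.5 -0.7 -0.02; 3.1 -3.4 -0.7 -0.02; 3.2 -3.3 -0.7 -0.02; 3.2 -3.3 -0.7 -0.02; 0 0 0 0; 0 0 0 0"

```text
t: 2.7
eef_pos: [0.639, 0.1834, 0.3282]
ee_rot: [3.141, -0.0, -1.577]
force: [-0.3, -0.4, 0.4]
width: 0.0877
```

```bash
python3 -c "
from h import *
f=grab('wrist','w1'); np.save('w1.npy',f,allow_pickle=True)
print(np.round(f['cam_to_world'],3).tolist())"
```

```text
[[-0.006, 0.968, 0.252, 0.707], [-1.0, -0.006, -0.001, 0.183], [0.001, -0.252, 0.968, 0.486], [0.0, 0.0, 0.0, 1.0]]
```

View pics/w1.png

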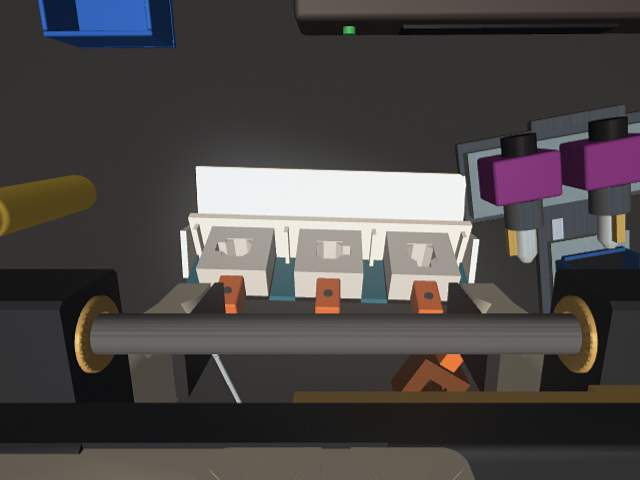

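```bash
python3 -c "
import cv2
a=cv2.imread('pics/w1.png')
cv2.imwrite('pics/w1c.png',cv2.resize(a[205:325,180:480],None,fx=2.66,fy=4,interpolation=2))"
```

```text
(no output)
```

View pics/w1c.png

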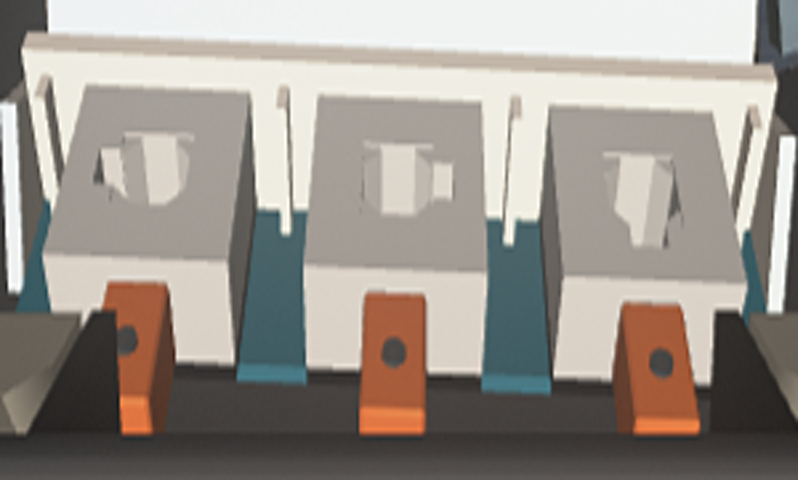

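```bash
cat > fit.py <<'E'
from h import *
from scipy.optimize import least_squares
f=np.load('w1.npy',allow_pickle=True).item()
c=[[(82,86),(250,94),(45,254),(238,260)],[(316,95),(482,102),(304,262),(486,268)],[(548,105),(714,113),(563,274),(742,281)]]
px=np.array(c,float)/[2.66,4]+[180,205]
a=np.radians(25)
RL=np.array([[np.cos(a),0,-np.sin(a)],[0,1,0],[np.sin(a),0,np.cos(a)]])
hp=np.array([[20,32,0],[20,-32,0],[20,32,64],[20,-32,64]])/1000
def hubpts(x,y,w,z,P): 
    return (P@RL.T)@R.from_euler('z',w).as_matrix().T+[x,y,z]
if __name__=='__main__':
    def r(p):
        o=[]
        for i in range(3):
            s=(1-i)*.09
            o.append(proj(f,hubpts(p[0]-s*np.sin(p[2]),p[1]+s*np.cos(p[2]),p[2],p[3],hp))-px[i])
        return np.ravel(o)
    s=least_squares(r,[.6,.19,-.05,.045]); print(s.x,np.round(s.fun.reshape(3,4,2),1).tolist())
    s=least_squares(lambda p:r([*p,.045]),[.6,.19,-.05]); print(s.x,np.abs(s.fun).max())
    for i in range(3):
        q=least_squares(lambda p:np.ravel(proj(f,hubpts(*p,hp))-px[i]),[.6,.19,-.05,.045]); print(q.x,q.cost)
    # overlay in top, side
    p=[*s.x,.045]
    box=np.array([[x,y,z] for x in(-13,13) for y in (-11,11) for z in (64,101)])/1000
    for n in ['top','side','wrist']:
        g=grab(n); im=cv2.resize(g['image'][:,:,::-1],None,fx=4,fy=4,interpolation=2).copy()
        for i in range(3):
            sh=(1-i)*.09
            for P,col in ((hp,(0,255,0)),(box,(255,0,255))):
                for u in proj(g,hubpts(p[0]-sh*np.sin(p[2]),p[1]+sh*np.cos(p[2]),p[2],p[3],P)):
                    cv2.circle(im,tuple(int(k) for k in (u+.5)*4),3,col,-1)
        x0,y0=dict(top=(215,150),side=(310,140),wrist=(180,200))[n]
        cv2.imwrite(f'pics/ov_{n}.png',im[y0*4:y0*4+520,x0*4:x0*4+800])
E
python3 fit.py
```

```text
[ 0.58781549  0.18989671 -0.03332218  0.04188036] [[[2.2, -0.2], [0.6, -0.6], [0.1, 0.1], [-3.2, 0.4]], [[0.8, -0.2], [-0.2, -0.3], [0.0, 0.6], [0.6, 0.9]], [[-0.1, -0.4], [-1.3, -0.7], [-0.3, 0.1], [1.1, 0.2]]]
[ 0.58869086  0.18984402 -0.03330845] 3.7393766743801393
[ 0.59280243  0.27789003 -0.01587785  0.0491942 ] 6.33640710722453
[ 0.5874658   0.19022606 -0.03219195  0.03969592] 0.7153484715433694
[ 0.58354786  0.09908083 -0.04153954  0.03829012] 1.4037188370517328
```

View pics/ov_top.png

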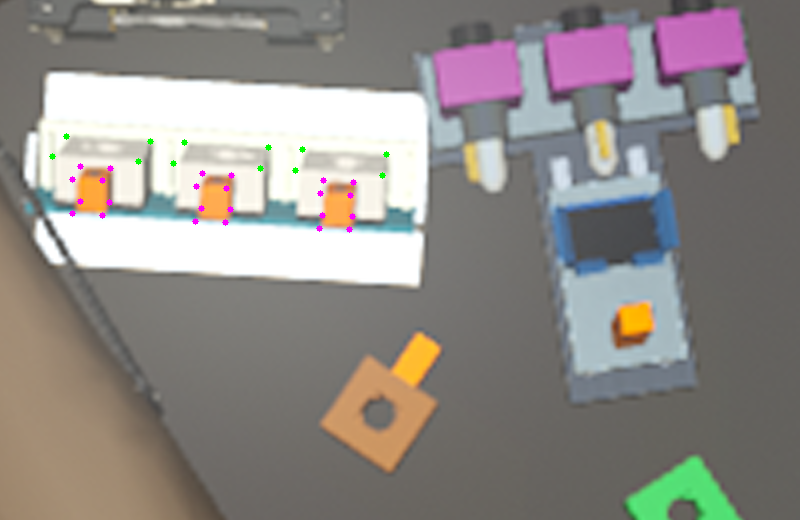

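View pics/ov_side.png

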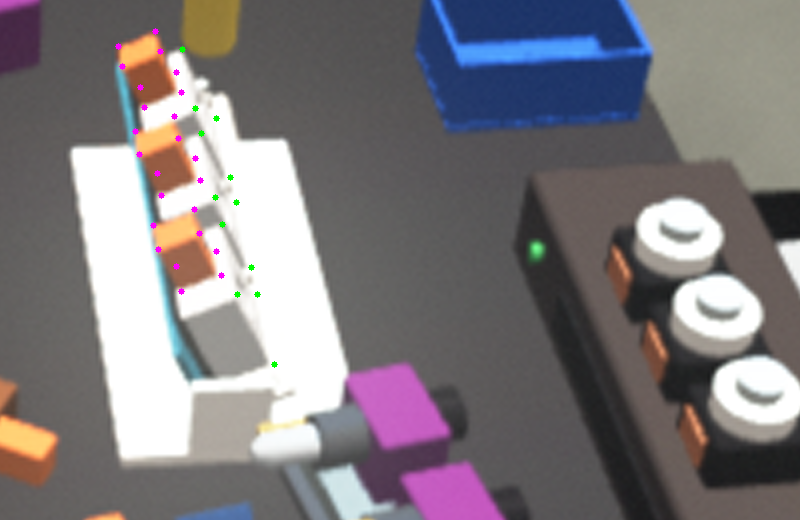

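View pics/ov_wrist.png

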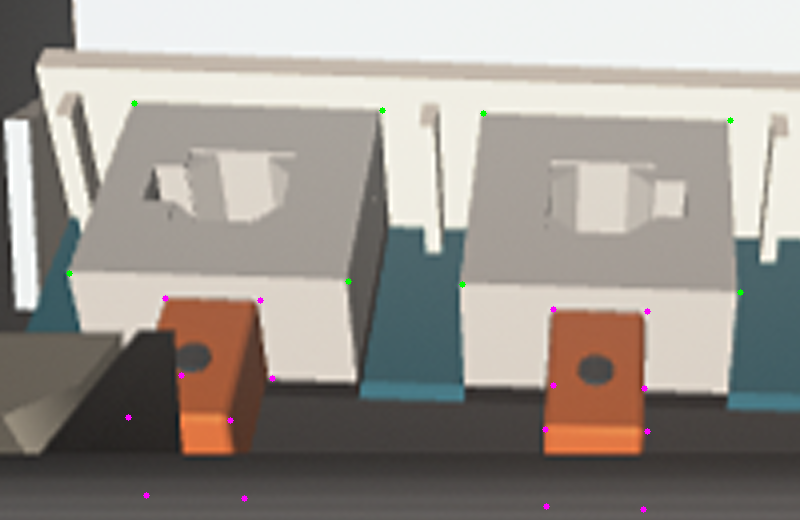

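```bash
python3 -c "
from h import *
print(readout.get_state()['q'])
plan((.548,.101,.2),-1.606)
plan((.548,.101,.108),-1.606,n=4,start=((.548,.101,.2),-1.606))"
```

```text
[ 5.73816363e-01  2.99559184e-01  1.54869890e-01 -8.27068210e-05
 -1.42596438e+00  9.93419811e-01]
4 2.09 2.26 3.22 0.008; 2.11 2.24 3.22 0.008; 2.13 2.22 3.22 0.008; 2.15 2.21 3.22 0.008
4 0.00 -0.00 2.30 -0.000; 0.00 -0.00 2.30 -0.000; 0.00 -0.00 2.30 -0.000; 0.00 -0.00 2.30 -0.000
```

>>> apply_moves:
  deltas: "2.1 2.3 3.2 0.008; 2.1 2.2 3.2 0.008; 2.1 2.2 3.2 0.007; 2.2 2.2 3.2 0.007; 0 0 0 0; 0 0 0 0"
  gripper: 0

```text
t: 3.65
eef_pos: [0.5493, 0.1008, 0.2016]
ee_rot: [-3.14, 0.0, -1.604]
force: [-0.2, 0.5, 0.6]
width: 0.0439
```

```bash
python3 -c "
from h import *
f=grab('wrist','w2');f=grab('side')
a=f['image'][130:330,250:450,::-1]
cv2.imwrite('pics/s2.png',cv2.resize(a,None,fx=3,fy=3,interpolation=2))"
```

```text
(no output)
```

View pics/w2.png

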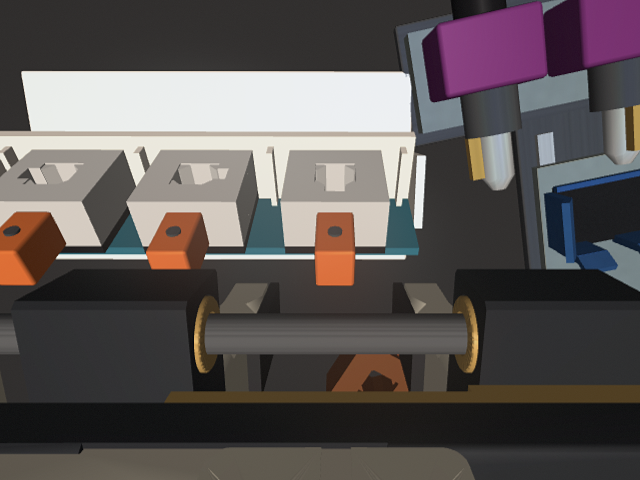

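View pics/s2.png

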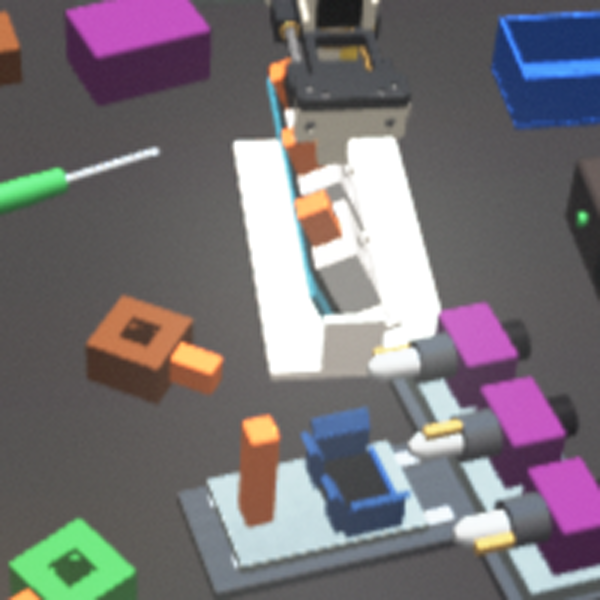

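```bash
python3 -c "
import cv2
a=cv2.imread('pics/w2.png')
cv2.imwrite('pics/w2c.png',cv2.resize(a[140:295,260:420],None,fx=4.5,fy=3.8,interpolation=2))"
```

```text
(no output)
```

View pics/w2c.png

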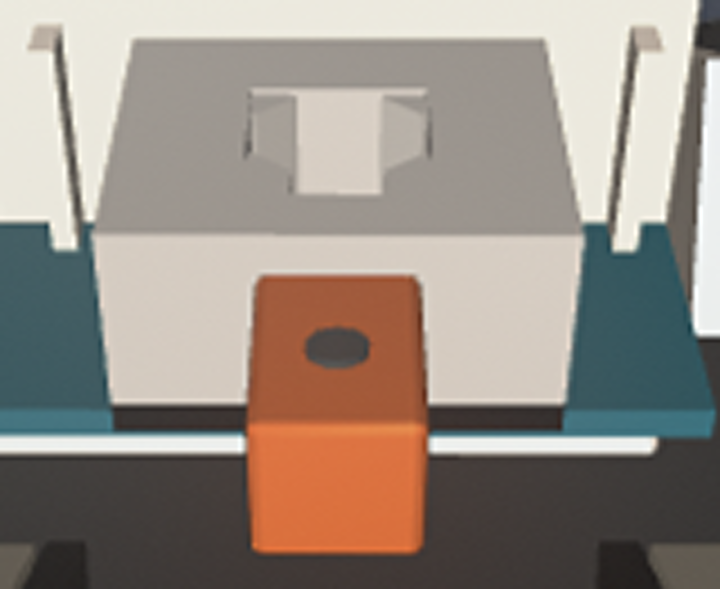

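```bash
cat > fit2.py <<'E'
from fit import *
g=grab('wrist')
px=np.array([(132,38),(545,38),(92,233),(582,235),(112,404),(567,405),(247,423),(427,423),(253,552),(424,552),(255,275),(421,275)],float)/[4.5,3.8]+[260,140]
P=np.array([(20,32,0),(20,-32,0),(20,32,64),(20,-32,64),(-14,32,64),(-14,-32,64),(13,11,101),(13,-11,101),(-13,11,101),(-13,-11,101),(13,11,64),(13,-11,64)])/1000
for z in (None,.045):
    fn=(lambda p:np.ravel(proj(g,hubpts(*p,P))-px)) if z is None else (lambda p:np.ravel(proj(g,hubpts(*p,z,P))-px))
    q=least_squares(fn,[.585,.1,-.03]+([.045] if z is None else [])); print(q.x.round(4),q.fun.reshape(-1,2).round(1).tolist())
E
python3 fit2.py
```

```text
[ 0.5856  0.1005 -0.0339  0.0424] [[0.5, 0.3], [-0.5, 0.3], [0.4, 0.3], [0.0, -0.2], [0.3, -0.6], [-0.9, -0.8], [-0.5, 0.4], [0.8, 0.4], [-0.4, 0.8], [0.1, 0.8], [0.1, -1.0], [-0.1, -1.0]]
[ 0.5862  0.1005 -0.0339] [[0.1, -0.4], [-0.1, -0.3], [-0.1, 0.1], [0.6, -0.4], [-0.2, -0.4], [-0.4, -0.7], [-0.7, 0.7], [1.0, 0.7], [-0.6, 1.4], [0.3, 1.4], [-0.1, -1.2], [0.1, -1.2]]
```

>>> apply_moves:
  deltas: "-0.1 0 2.4 0; 0 0 2.4 0; 0 0 2.4 0; 0 0 2.1 0; 0 0 0 0; 0 0 0 0"

```text
t: 4.55
eef_pos: [0.5496, 0.1016, 0.1085]
ee_rot: [-3.14, 0.0, -1.605]
force: [1.0, 0.1, 0.3]
width: 0.044
```

>>> apply_moves:
  deltas: "0 0 0 0; 0 0 0 0; 0 0 0 0; 0 0 0 0; 0 0 0 0"
  gripper: 1
  squeeze: 25

```text
t: 5.18
eef_pos: [0.5489, 0.1012, 0.108]
ee_rot: [-3.141, 0.0, -1.605]
force: [-1.7, 2.3, 4.6]
width: 0.0221
```

>>> apply_moves:
  deltas: "0 0.4 -0.9 0; 0 0.65 -1.4 0; 0 0.85 -1.8 0; 0 0.85 -1.8 0; 0 0.85 -1.8 0; 0 0 -2.0 0; 0 0 -2.0 0; 0 0 -2.0 0; 0 0 0 0; 0 0 0 0"

```text
t: 6.42
eef_pos: [0.5117, 0.1021, 0.2441]
ee_rot: [3.14, 0.0, -1.606]
force: [-1.2, 0.1, -2.5]
width: 0.0216
```

```bash
python3 -c "
from h import *
f=grab('wrist','w3');f=grab('side')
a=f['image'][100:330,230:480,::-1]
cv2.imwrite('pics/s3.png',cv2.resize(a,None,fx=2.6,fy=2.6,interpolation=2))"
```

```text
(no output)
```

View pics/w3.png

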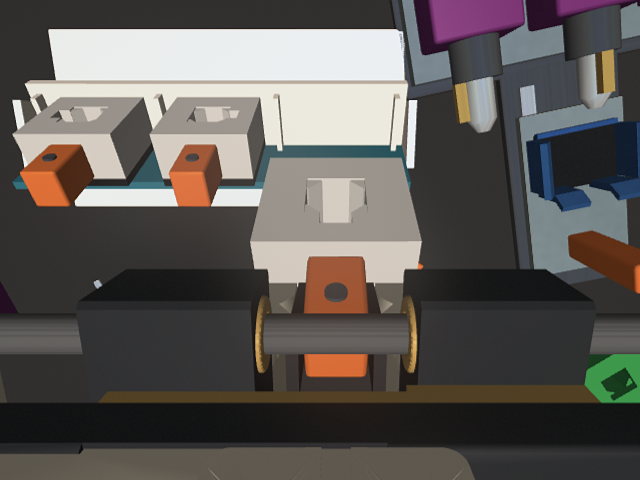

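View pics/s3.png

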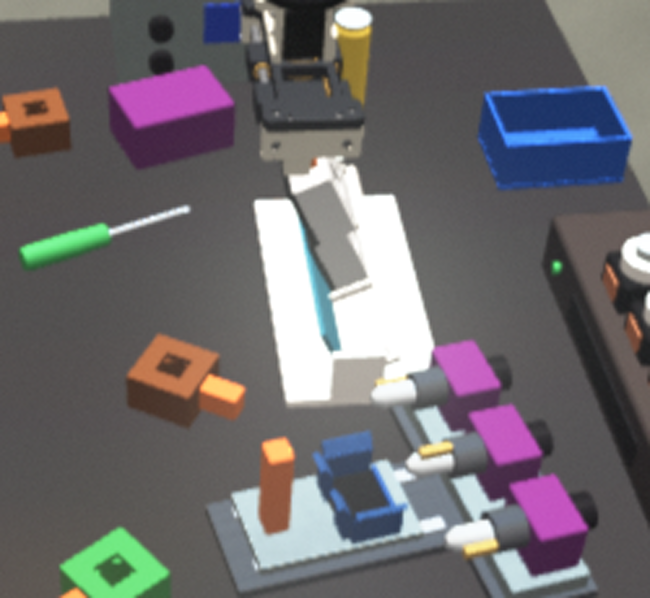

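```bash
python3 -c "
from h import *
f=grab('top','t3')
for p in [(275,265),(265,250),(330,285),(340,270),(310,300),(310,252),(323,237),(299,265),(387,278),(245,297),(226,240)]: print(p,onz(f,p,0).round(3))"
```

```text
(275, 265) [0.369 0.174 0.   ]
(265, 250) [0.415 0.206 0.   ]
(330, 285) [0.312 0.002 0.   ]
(340, 270) [ 0.359 -0.028  0.   ]
(310, 300) [0.264 0.063 0.   ]
(310, 252) [0.412 0.067 0.   ]
(323, 237) [0.46  0.027 0.   ]
(299, 265) [0.371 0.1   0.   ]
(387, 278) [ 0.338 -0.173  0.   ]
(245, 297) [0.269 0.263 0.   ]
(226, 240) [0.443 0.328 0.   ]
```

View pics/t3.png

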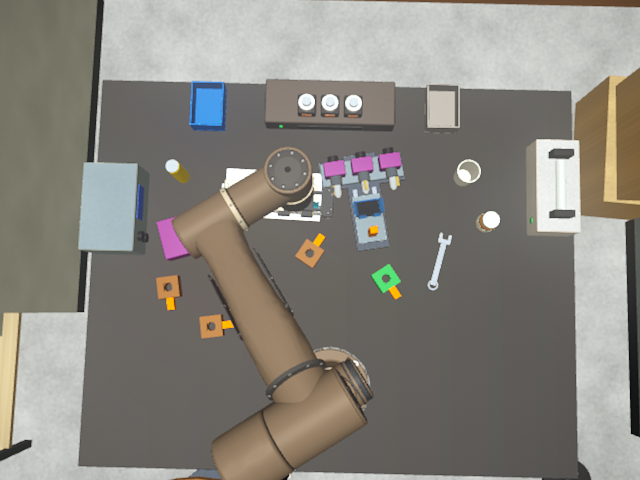

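```bash
python3 -c "
from h import *
plan((.39,.18,.244),-1.606,vmax=3.5)"
```

```text
5 -1.47 2.49 -0.01 0.000; -1.47 2.49 -0.01 0.000; -1.47 2.49 -0.01 0.000; -1.47 2.50 -0.01 0.000; -1.47 2.50 -0.01 0.000
```

>>> apply_moves:
  deltas: "-1 1.5 0 0; -1.5 2.5 0 0; -1.5 2.5 0 0; -1.5 2.5 0 0; -1.3 2.5 0 0; -0.5 1 1 0; 0 0 3 0; 0 0 3 0; 0 0 3 0; 0 0 3 0"

```text
t: 7.82
eef_pos: [0.39, 0.1793, 0.1131]
ee_rot: [3.141, -0.0, -1.606]
force: [1.1, 0.3, -2.9]
width: 0.0219
```

>>> apply_moves:
  deltas: "0 0 1.5 0; 0 0 1 0; 0 0 0 0; 0 0 0 0; 0 0 0 0"

```text
t: 8.45
eef_pos: [0.3907, 0.18, 0.0902]
ee_rot: [-3.141, 0.001, -1.606]
force: [-0.3, -0.2, -2.9]
width: 0.0217
```

>>> apply_moves:
  deltas: "0 0 0 0; 0 0 0 0; 0 0 0 0"
  squeeze: 8

```text
t: 8.82
eef_pos: [0.3904, 0.1796, 0.0896]
ee_rot: [-3.141, 0.0, -1.606]
force: [0.1, -0.4, -2.5]
width: 0.0217
```

```bash
python3 -c "
from h import *
f=grab('wrist','w4');f=grab('side')
a=f['image'][100:330,180:430,::-1]
cv2.imwrite('pics/s4.png',cv2.resize(a,None,fx=2.6,fy=2.6,interpolation=2))"
```

```text
(no output)
```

View pics/w4.png

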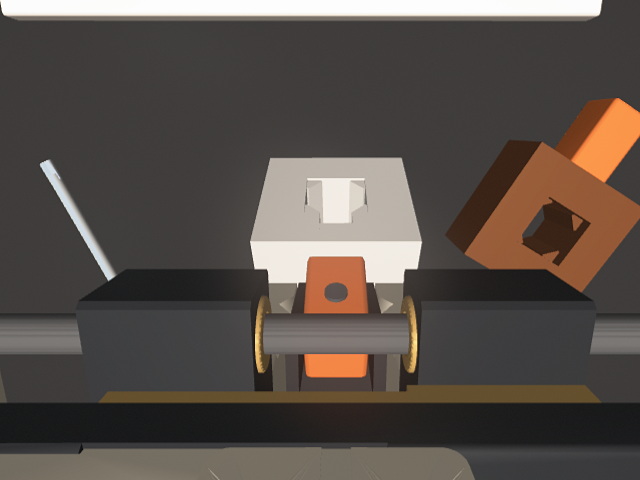

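View pics/s4.png

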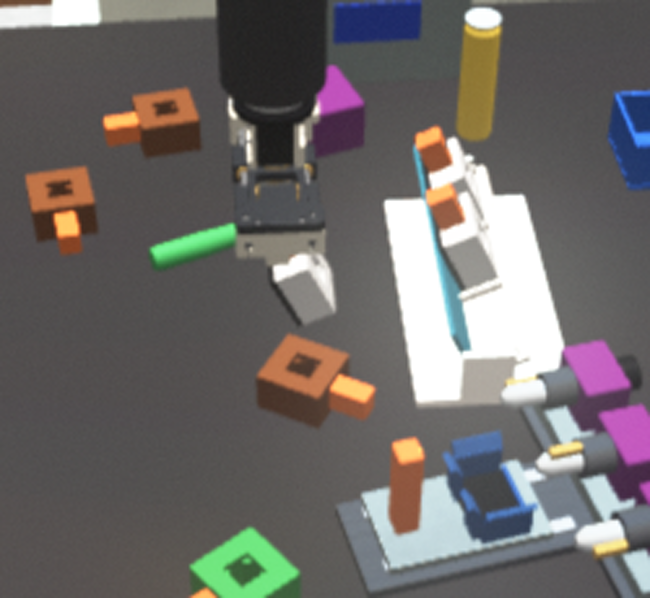

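>>> apply_moves:
  deltas: "0 0 0.7 0; 0 0 0.7 0; 0 0 0 0; 0 0 0 0"

```text
t: 9.43
eef_pos: [0.3904, 0.1796, 0.0754]
ee_rot: [3.141, -0.0, -1.606]
force: [-0.1, 0.4, -2.7]
width: 0.0222
```

>>> apply_moves:
  deltas: "0 0 0 0; 0 0 0 0; 0 0 0 0; 0 0 0 0"
  squeeze: 3.5

```text
t: 9.93
eef_pos: [0.3904, 0.1796, 0.0756]
ee_rot: [-3.142, 0.0, -1.606]
force: [-0.1, 0.1, -3.0]
width: 0.0218
```

```bash
python3 -c "
from h import *
f=grab('wrist','w5')"
```

```text
(no output)
```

View pics/w5.png

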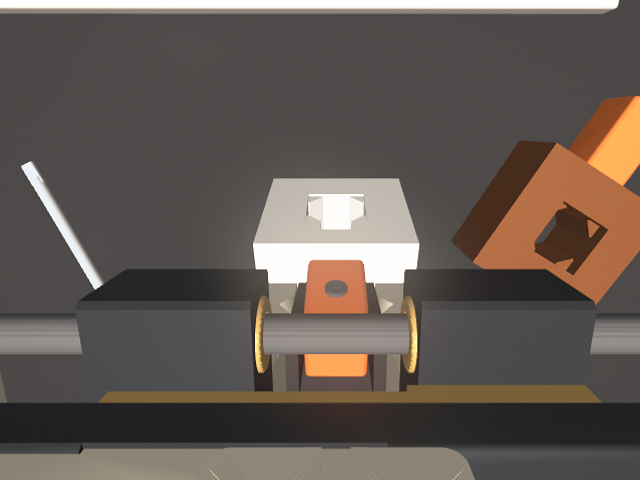

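```bash
cat > fit3.py <<'E'
from h import *
from scipy.optimize import least_squares
def fit(px,P,x0,g,yaw=-1.606+np.pi/2):
    def m(p): return R.from_euler('zy',[yaw,-p[3]]).apply(P)+p[:3]
    q=least_squares(lambda p:np.ravel(proj(g,m(p))-px),x0); print('xyz tilt',q.x[:3].round(4),np.degrees(q.x[3]).round(1),q.fun.round(1).tolist()); return q.x
E
python3 -c "
from fit3 import *
g=grab('wrist')
px=np.array([(272,179),(401,179),(254,244),(418,244),(307.5,262),(365,262)])
P=np.array([(20,32,0),(20,-32,0),(20,32,64),(20,-32,64),(13,11,64),(13,-11,64)])/1000
fit(px,P,[.43,.18,.01,.3],g)"
```

```text
xyz tilt [0.4148 0.1793 0.0079] 16.8 [0.4, 0.2, -3.2, -0.1, -0.9, 1.7, 2.1, 1.1, 1.1, -1.3, -0.2, -1.6]
```

>>> apply_moves:
  deltas: "0 0 0.1 0; 0 0 0.1 0; 0 0 0 0"

```text
t: 10.4
eef_pos: [0.3907, 0.1798, 0.0739]
ee_rot: [-3.141, 0.0, -1.605]
force: [0.4, -0.9, 2.4]
width: 0.0221
```

>>> apply_moves:
  deltas: "0 0 0 0; 0 0 0 0; 0 0 0 0; 0 0 0 0"
  gripper: 0.3

```text
t: 10.9
eef_pos: [0.3904, 0.1796, 0.0735]
ee_rot: [3.142, 0.0, -1.606]
force: [0.8, 0.6, -0.6]
width: 0.0307
```

```bash
python3 -c "
from h import *
f=grab('wrist','w6')"
```

```text
(no output)
```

View pics/w6.png

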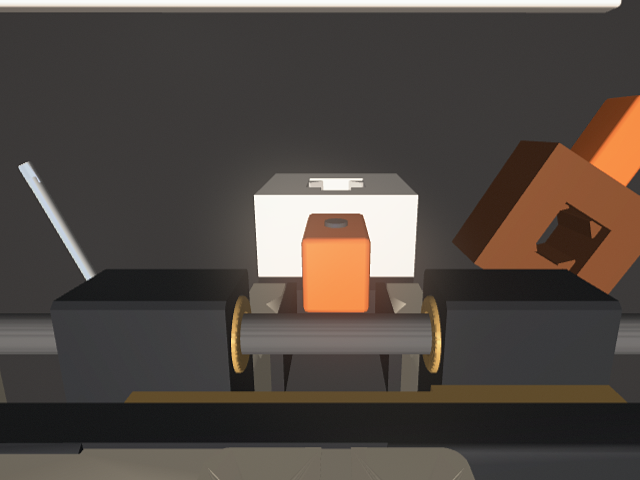

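```bash
python3 -c "
from fit3 import *
g=grab('wrist')
px=np.array([(277,174),(397,174),(254,196),(417,196),(258,277),(414,277),(303,241),(369,241),(305,312),(368,312)])
P=np.array([(20,32,0),(20,-32,0),(20,32,64),(20,-32,64),(-14,32,64),(-14,-32,64),(13,11,101),(13,-11,101),(-13,11,101),(-13,-11,101)])/1000
fit(px,P,[.43,.18,.01,.0],g)
print(readout.get_state()['eef_pos'])"
```

```text
xyz tilt [ 0.4151  0.179  -0.0024] 2.1 [-0.5, -0.1, -2.0, -0.0, 1.5, 0.2, -0.3, 0.3, 1.8, -0.7, -1.7, -0.8, -1.1, -1.3, 1.9, -1.3, -1.3, 1.8, 1.0, 1.8]
[0.39035258 0.17960852 0.07354215]
```

>>> apply_moves:
  deltas: "0 -0.8 0 0; 0 -0.8 0 0; 0 -0.7 0 0; 0 0 0 0; 0 0 0 0"

```text
t: 11.62
eef_pos: [0.4132, 0.1786, 0.0734]
ee_rot: [3.141, -0.0, -1.606]
force: [0.1, 0.3, -0.3]
width: 0.0309
```

>>> apply_moves:
  deltas: "0 0 0 0; 0 0 0 0; 0 0 0 0; 0 0 0 0"
  gripper: 1
  squeeze: 30

```text
t: 12.12
eef_pos: [0.4132, 0.1788, 0.0736]
ee_rot: [3.141, -0.0, -1.606]
force: [-0.4, -0.7, 0.5]
width: 0.0217
```

>>> apply_moves:
  deltas: "0 0 -1 0; 0 0 -2 0; 0 0 -3 0; 0 0 -3 0; 0 0 -4 0; 0 0 -4 0; 0 0 -1 0; 0 0 0 0; 0 0 0 0"

```text
t: 13.25
eef_pos: [0.4126, 0.1783, 0.2522]
ee_rot: [3.14, -0.001, -1.606]
force: [-0.4, -0.5, -2.6]
width: 0.0219
```

```bash
python3 -c "
from h import *
f=grab('wrist','w7')
f=grab('top'); cv2.imwrite('pics/t7.png',cv2.resize(f['image'][120:290,200:420,::-1],None,fx=3.6,fy=3.5,interpolation=2))"
```

```text
(no output)
```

View pics/w7.png

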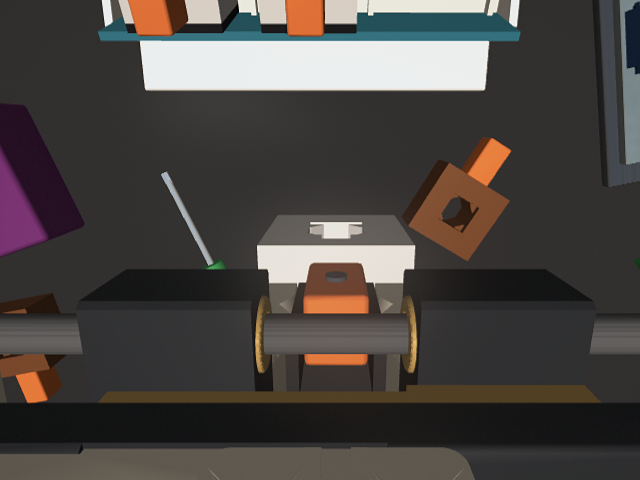

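View pics/t7.png

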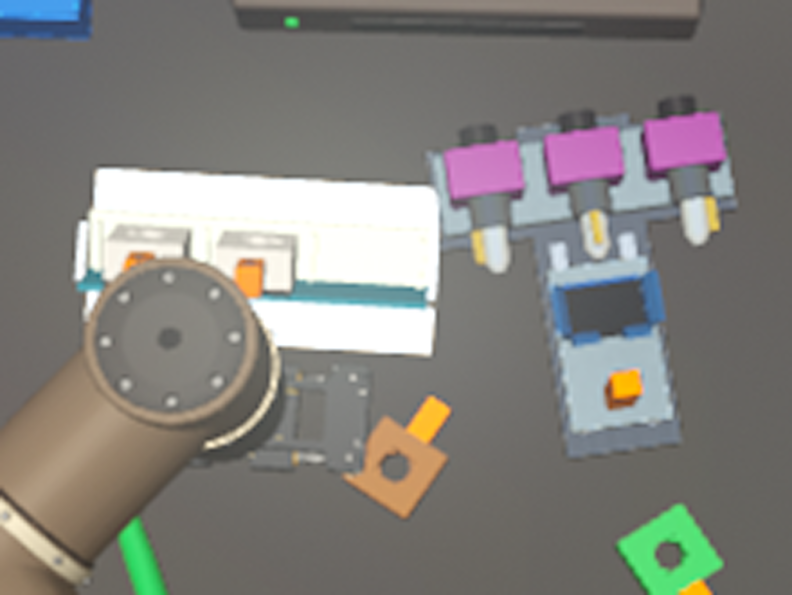

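```bash
python3 -c "
from h import *
plan((.47,-.12,.35),-1.40,vmax=4.5)"
```

```text
8 3.70 -0.84 -1.22 -0.026; 3.72 -0.75 -1.22 -0.026; 3.74 -0.65 -1.22 -0.026; 3.76 -0.56 -1.22 -0.026; 3.77 -0.46 -1.22 -0.026; 3.78 -0.36 -1.22 -0.026; 3.79 -0.27 -1.22 -0.026; 3.79 -0.17 -1.22 -0.026
```

>>> apply_moves:
  deltas: "2 -0.5 -1 -0.02; 3.5 -0.8 -1.3 -0.026; 3.7 -0.7 -1.3 -0.026; 3.7 -0.6 -1.3 -0.026; 3.7 -0.6 -1.3 -0.026; 3.7 -0.5 -1.2 -0.026; 3.7 -0.4 -1.2 -0.026; 3.5 -0.2 -1.2 -0.026; 2.2 -0.1 0 0; 0 0 0 0"

```text
t: 14.6
eef_pos: [0.4762, -0.1164, 0.3503]
ee_rot: [3.139, 0.0, -1.406]
force: [-0.1, 0.1, -2.7]
width: 0.0222
```

>>> apply_moves:
  deltas: "0 0 0 0; 0 0 0 0"

```text
t: 14.85
eef_pos: [0.4762, -0.1146, 0.3513]
ee_rot: [3.141, 0.0, -1.403]
force: [0.5, 0.2, -2.7]
width: 0.0216
```

```bash
python3 -c "
from h import *
f=grab('wrist','w8');np.save('w8.npy',f,allow_pickle=True)"
```

```text
(no output)
```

View pics/w8.png

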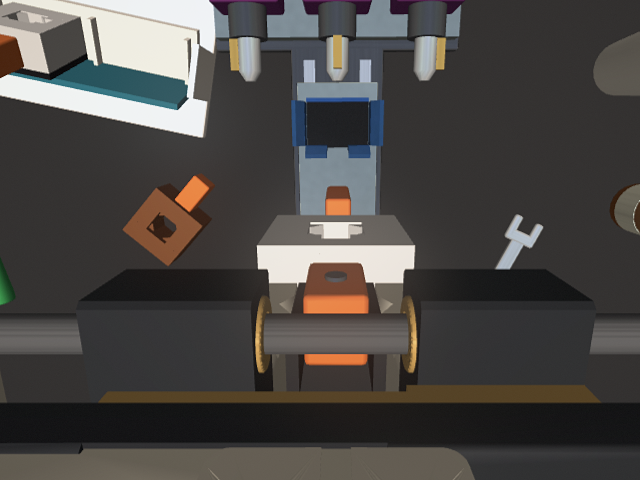

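```bash
python3 -c "
import cv2
a=cv2.imread('pics/w8.png')
cv2.imwrite('pics/w8c.png',cv2.resize(a[0:220,215:465],None,fx=3.2,fy=2.7,interpolation=2))
cv2.imwrite('pics/w8d.png',cv2.resize(a[80:220,270:400],None,fx=6,fy=4.2,interpolation=2))"
```

```text
(no output)
```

View pics/w8c.png

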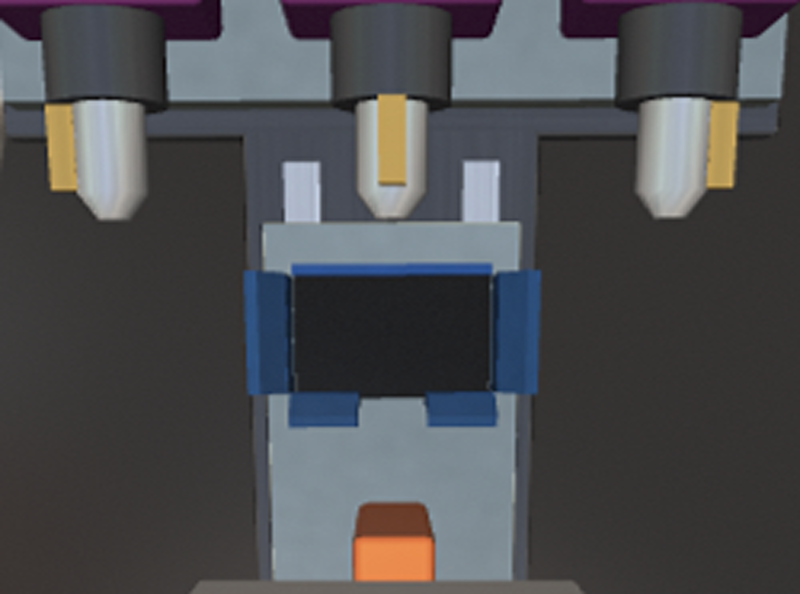

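View pics/w8d.png

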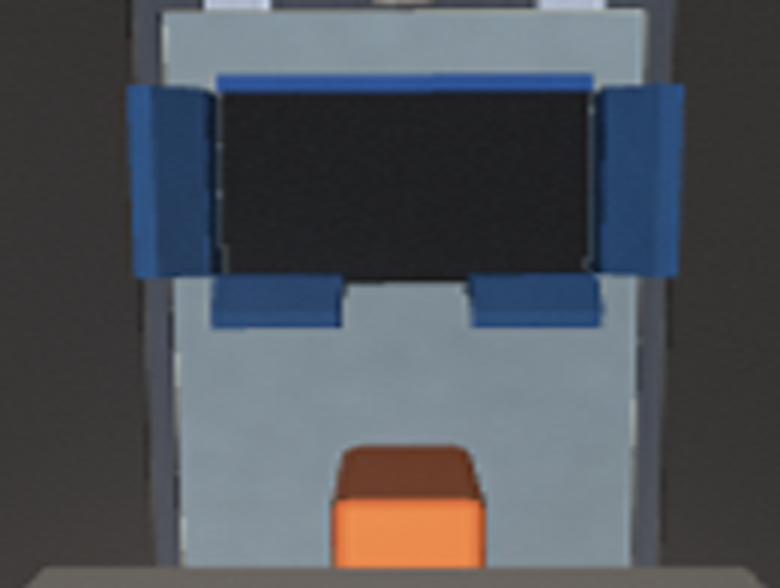

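```bash
cat > fitl.py <<'E'
from fit3 import *
g=np.load('w8.npy',allow_pickle=True).item()
c=lambda *p:[(u/3.2+215,v/2.7) for u,v in p]
d=lambda *p:[(u/6+270,v/4.2+80) for u,v in p]
px=np.array(c((391,217),(112,218),(667,217),(331,97),(451,97),(42,97),(166,98),(618,99),(742,100))+d((222,92),(592,92),(333,499),(484,499),(222,260),(588,260)))
A=np.array([(-38,0,62),(-38,85,62),(-38,-85,62),(0,18,62),(0,-18,62),(0,103,62),(0,67,62),(0,-67,62),(0,-103,62)])/1000
B=np.array([(22.5,33.5,33),(22.5,-33.5,33),(-67,12,120),(-67,-12,120),(-18,33.5,30),(-18,-33.5,30)])/1000
B0=B.copy();B0[:,0]-=.082
def m(p):
    b=B0.copy();b[:,0]+=p[3]
    return R.from_euler('z',p[2]).apply(np.r_[A,b])+[p[0],p[1],0]
W=np.ones((15,2));W[13:,1]=0
q=least_squares(lambda p:np.ravel((proj(g,m(p))-px)*W),[.63,-.09,.17,.005])
print(q.x.round(4),q.fun.reshape(-1,2).round(1).tolist())
nest=np.array([q.x[0],q.x[1]])+(q.x[3]-.082)*np.array([np.cos(q.x[2]),np.sin(q.x[2])]);print('nest',nest)
for n in ('top','side'):
    h=grab(n); im=cv2.resize(h['image'][:,:,::-1],None,fx=4,fy=4,interpolation=2).copy()
    for u in proj(h,m(q.x)): cv2.circle(im,tuple(int(k) for k in (u+.5)*4),2,(0,255,0),-1)
    x0,y0=dict(top=(305,140),side=(310,220))[n]
    cv2.imwrite(f'pics/ol_{n}.png',im[y0*4:y0*4+480,x0*4:x0*4+640])
E
python3 fitl.py
```

```text
[ 0.6278 -0.0907  0.1686  0.0019] [[0.3, -1.3], [0.7, -1.6], [0.7, -1.3], [0.2, 1.0], [0.3, 1.0], [1.8, 1.1], [0.7, 0.7], [-0.7, 0.2], [-1.9, -0.2], [-1.4, -0.0], [0.3, -0.1], [-1.0, 0.1], [0.1, 0.0], [-0.5, -0.0], [0.1, -0.0]]
nest [ 0.5488156  -0.10410121]
```

View pics/ol_top.png

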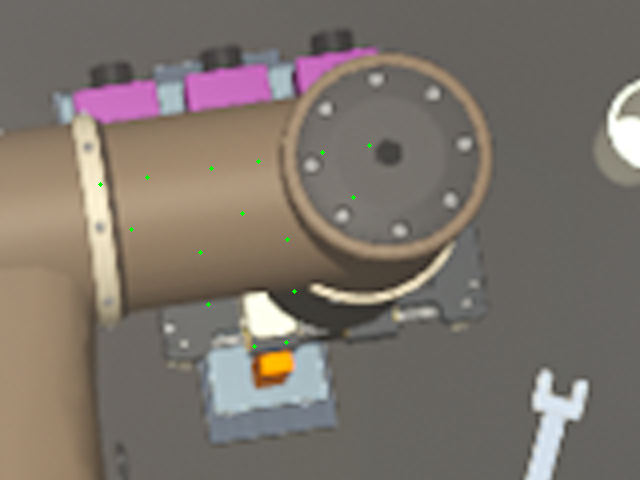

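View pics/ol_side.png

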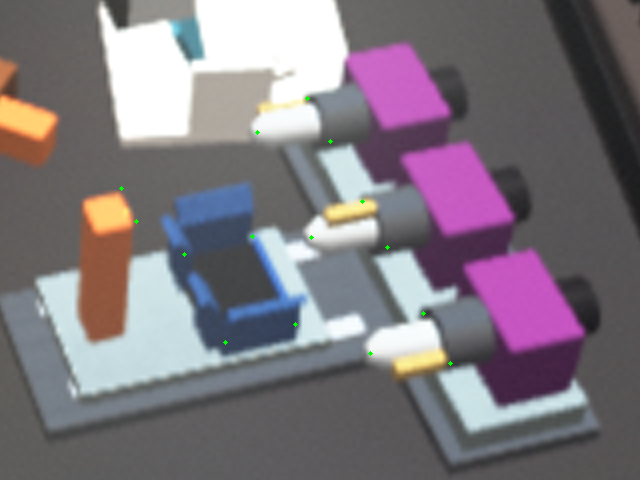

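```bash
python3 -c "
import cv2
a=cv2.imread('pics/w8.png')
cv2.imwrite('pics/w8e.png',cv2.resize(a[205:375,245:425],None,fx=4.4,fy=3.5,interpolation=2))"
```

```text
(no output)
```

View pics/w8e.png

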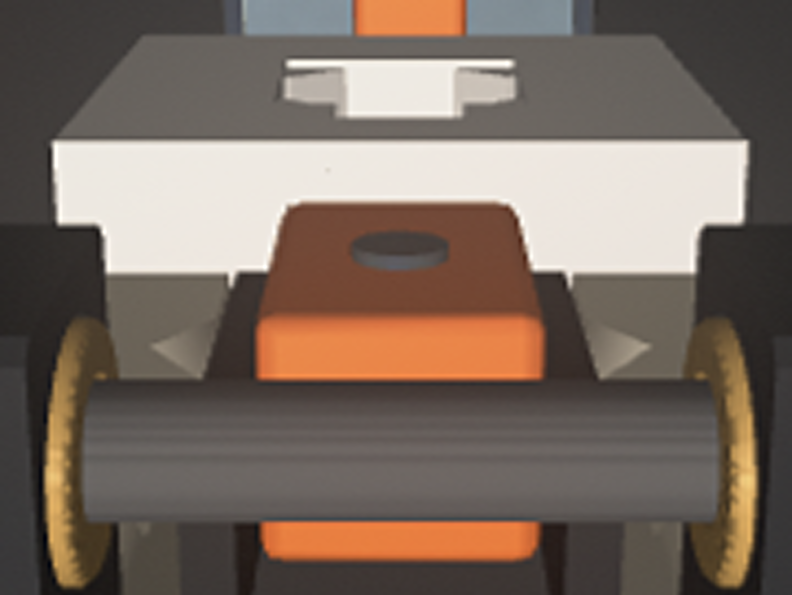

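```bash
python3 -c "
from fit3 import *
g=np.load('w8.npy',allow_pickle=True).item()
px=np.array([(143,35),(662,35),(53,140),(748,140),(257,316),(545,316),(262,560),(541,560),(285,203),(517,203)])/[4.4,3.5]+[245,205]
P=np.array([(20,32,0),(20,-32,0),(20,32,64),(20,-32,64),(13,11,101),(13,-11,101),(-13,11,101),(-13,-11,101),(13,11,64),(13,-11,64)])/1000
s=readout.get_state(); y=s['ee_rot'][2]+np.pi/2; print(s['eef_pos'],y)
x=fit(px,P,[.48,-.115,.28,0],g,y)
print('hub in tool-line frame (fwd,left,up):',R.from_euler('z',-y).apply(x[:3]-s['eef_pos']).round(4))
def m(p): return R.from_euler('zy',[p[4],-p[3]]).apply(P)+p[:3]
q=least_squares(lambda p:np.ravel(proj(g,m(p))-px),[.48,-.115,.28,0,y]);print(q.x.round(4),abs(q.fun).max())
"
```

```text
[ 0.47627953 -0.11473124  0.35163235] 0.16819398070953007
xyz tilt [ 0.4783 -0.1143  0.2758] -0.0 [0.6, 0.1, -1.7, 0.1, 0.9, 0.4, -0.7, 0.4, -0.4, -0.0, 0.8, -0.1, -0.1, 0.7, 0.2, 0.7, -0.2, -1.3, 0.2, -1.3]
hub in tool-line frame (fwd,left,up): [ 0.002   0.     -0.0758]
[ 0.4783 -0.1143  0.2758 -0.0008  0.1675] 1.682587513571491
```

>>> apply_moves:
  deltas: "0 1.5 2.5 0; 0 1.5 2.5 0; 0 0 2.5 0; 0 0 1.5 0; 0 0 0 0; 0 0 0 0"

```text
t: 15.75
eef_pos: [0.4475, -0.1202, 0.2625]
ee_rot: [-3.14, -0.0, -1.403]
force: [0.2, 0.9, -2.7]
width: 0.0223
```

```bash
python3 -c "
from h import *
f=grab('wrist','w9');np.save('w9.npy',f,allow_pickle=True)
a=f['image'][:,:,::-1]
cv2.imwrite('pics/w9c.png',cv2.resize(a[0:225,190:480],None,fx=2.75,fy=2.66,interpolation=2))"
```

```text
(no output)
```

View pics/w9c.png

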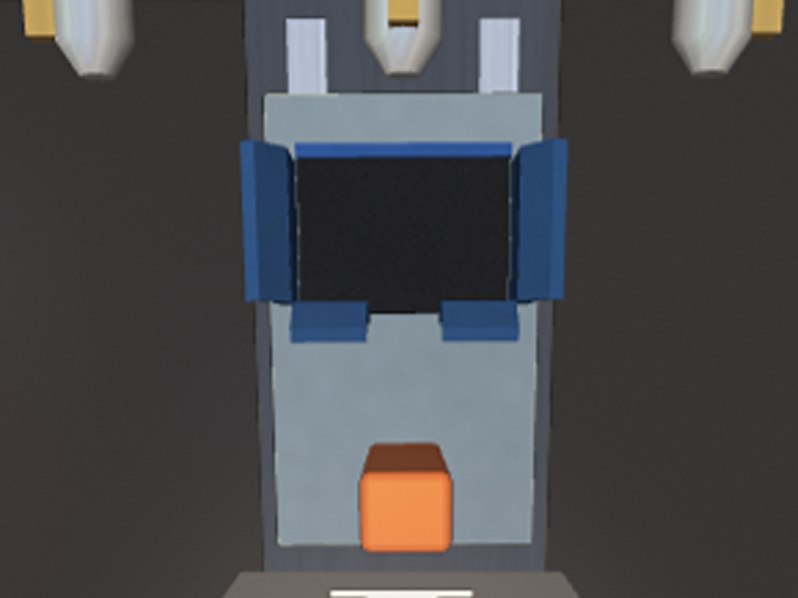

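```bash
cat > fitl2.py <<'E'
from fit3 import *
g=np.load('w9.npy',allow_pickle=True).item()
px=np.array([(403,74),(92,76),(710,73),(297,157),(511,157),(359.5,472),(452,472),(361,551),(451,551),(299,285),(509,285)])/[2.75,2.667]+[190,0]
A=np.array([(-38,0,62),(-38,85,62),(-38,-85,62)])/1000
B=np.array([(22.5,33.5,35),(22.5,-33.5,35),(-67,12,120),(-67,-12,120),(-89,12,120),(-89,-12,120),(-18,33.5,30),(-18,-33.5,30)])/1000
B0=B.copy();B0[:,0]-=.082
def m(p):
    b=B0.copy();b[:,0]+=p[3]
    return R.from_euler('z',p[2]).apply(np.r_[A,b])+[p[0],p[1],0]
W=np.ones((11,2));W[9:,1]=0;W[9:,0]=.5
q=least_squares(lambda p:np.ravel((proj(g,m(p))-px)*W),[.63,-.09,.17,.005])
print(q.x.round(4),q.fun.reshape(-1,2).round(1).tolist())
d=np.array([np.cos(q.x[2]),np.sin(q.x[2])])
nest=q.x[:2]+(q.x[3]-.082)*d;print('nest',nest,'grip',nest-.078*d)
t=np.r_[nest-.002*d,.2]
plan(t,q.x[2]-np.pi/2,vmax=2.5)
E
python3 fitl2.py
```

```text
[ 0.6264 -0.0904  0.1732  0.004 ] [[-0.1, 0.1], [1.8, -0.0], [-0.6, -0.2], [-1.6, -0.5], [0.7, -1.0], [-0.5, -0.3], [0.3, -0.5], [-0.6, 1.3], [0.5, 1.1], [-0.3, 0.0], [0.0, 0.0]]
nest [ 0.54955133 -0.1038645 ] grip [ 0.47271861 -0.11730819]
5 0.02 -2.03 1.25 -0.001; 0.02 -2.03 1.25 -0.001; 0.02 -2.03 1.25 -0.001; 0.02 -2.03 1.25 -0.001; 0.03 -2.03 1.25 -0.001
```

>>> apply_moves:
  deltas: "0 -1.2 0 0; 0 -2 0 0; 0 -2 0 0; 0 -2 0 0; 0 -2 0 0; 0.1 -0.9 0 -0.005; 0 0 2.0 0; 0 0 3.0 0; 0 0 2.0 0; 0 0 0 0"

```text
t: 17.05
eef_pos: [0.5455, -0.1046, 0.1902]
ee_rot: [3.138, 0.0, -1.399]
force: [1.0, 0.4, -2.7]
width: 0.0218
```

>>> apply_moves:
  deltas: "0 0 0 0; 0 0 0 0"

```text
t: 17.3
eef_pos: [0.5472, -0.1044, 0.1928]
ee_rot: [-3.14, -0.0, -1.398]
force: [0.1, 0.0, -3.1]
width: 0.0219
```

```bash
python3 -c "
from h import *
s=readout.get_state()
d=np.array([np.cos(.171),np.sin(.171)]);n=np.array([-d[1],d[0]])
t=np.array([.5492,-.104])-.002*d
e=t-s['eef_pos'][:2]; print(e@d,e@n,s['ee_rot'])
f=grab('side','s10f'); a=f['image'][200:330,290:470,::-1]
cv2.imwrite('pics/s10.png',cv2.resize(a,None,fx=4.4,fy=4.4,interpolation=2))
f=grab('wrist','w10')"
```

```text
8.268084567992133e-05 8.406304014895024e-05 [-3.13968505e+00 -2.68464874e-04 -1.39842497e+00]
```

View pics/s10.png

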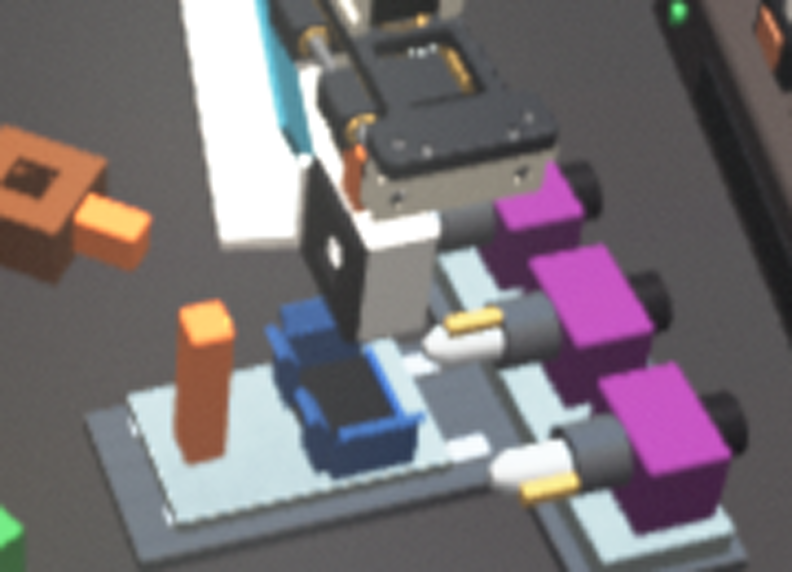

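View pics/w10.png

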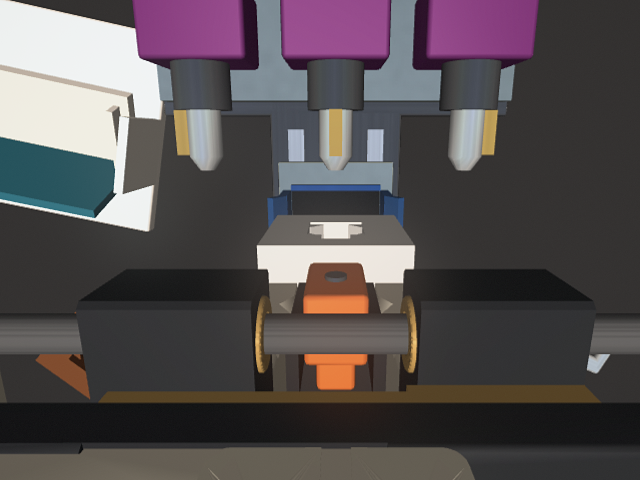

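>>> apply_moves:
  deltas: "0 0 1.5 0; 0 0 1.5 0; 0 0 1.0 0; 0 0 1 0; 0 0 0.7 0; 0 0 0.7 0; 0 0 0 0"

```text
t: 18.27
eef_pos: [0.5462, -0.1045, 0.127]
ee_rot: [3.141, 0.0, -1.399]
force: [-0.1, 0.1, -3.5]
width: 0.0221
```

>>> apply_moves:
  deltas: "0 0 0.6 0; 0 0 0.5 0; 0 0 0.5 0; 0 0 0.4 0; 0 0 0 0"

```text
t: 18.9
eef_pos: [0.5462, -0.1045, 0.1072]
ee_rot: [3.141, 0.0, -1.399]
force: [1.0, 0.0, -2.5]
width: 0.0217
```

>>> apply_moves:
  deltas: "0 0 0.2 0; 0 0 0.1 0; 0 0 0 0"

```text
t: 19.27
eef_pos: [0.5465, -0.1044, 0.1046]
ee_rot: [3.142, 0.0, -1.399]
force: [0.2, -0.2, -2.2]
width: 0.0216
```

```bash
python3 -c "
from h import *
f=grab('side','s11f'); a=f['image'][200:330,290:470,::-1]
cv2.imwrite('pics/s11.png',cv2.resize(a,None,fx=4.4,fy=4.4,interpolation=2))
f=grab('wrist','w11')"
```

```text
(no output)
```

View pics/s11.png

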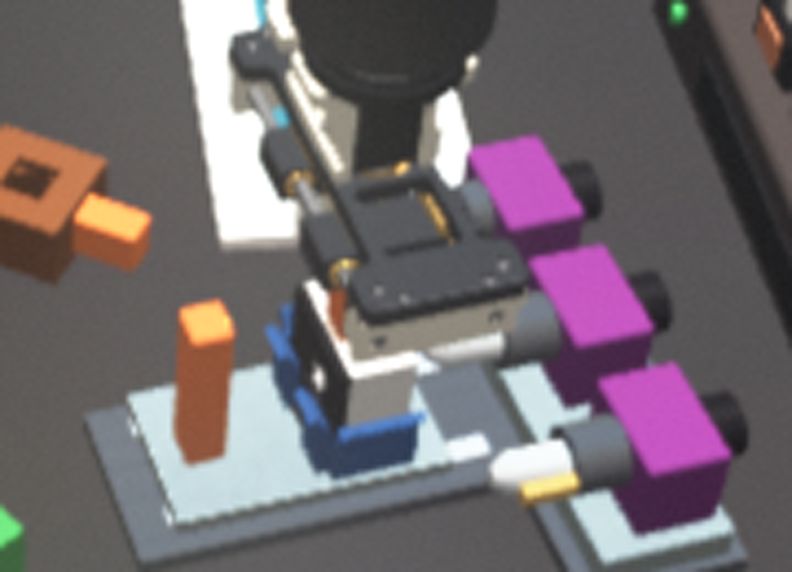

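View pics/w11.png

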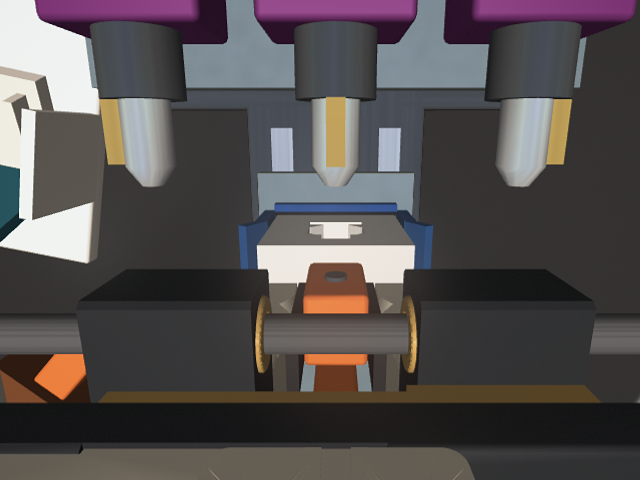

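In the nest, between the walls and lip. Lower the last millimetre to contact, then open.

>>> apply_moves:
  deltas: "0 0 0.1 0; 0 0 0 0; 0 0 0 0"

```text
t: 19.75
eef_pos: [0.5466, -0.1044, 0.1036]
ee_rot: [-3.141, -0.0, -1.399]
force: [0.7, -0.4, -2.8]
width: 0.0216
```

>>> apply_moves:
  deltas: "0 0 0.1 0; 0 0 0 0; 0 0 0 0"

```text
t: 20.12
eef_pos: [0.5471, -0.1043, 0.1036]
ee_rot: [-3.14, -0.0, -1.398]
force: [-1.6, 2.6, 4.9]
width: 0.022
```

>>> apply_moves:
  deltas: "0 0 0 0; 0 0 0 0; 0 0 0 0; 0 0 0 0"
  gripper: 0.1

```text
t: 20.62
eef_pos: [0.5465, -0.1045, 0.1025]
ee_rot: [3.141, -0.0, -1.399]
force: [-0.3, 0.0, 0.1]
width: 0.0395
```

>>> apply_moves:
  deltas: "0 0 -1 0; 0 0 -2 0; 0 0 -3 0; 0 0 -3 0; 0 3 -2 0; 0 4 0 0; 0 3 0 0; 0 0 0 0; 0 0 0 0"

```text
t: 21.75
eef_pos: [0.4486, -0.1216, 0.2134]
ee_rot: [-3.14, -0.0, -1.398]
force: [0.1, 0.3, -0.0]
width: 0.0393
```

```bash
python3 -c "
from h import *
f=grab('wrist','w12');np.save('w12.npy',f,allow_pickle=True)
f=grab('side'); a=f['image'][200:330,290:470,::-1]
cv2.imwrite('pics/s12.png',cv2.resize(a,None,fx=4.4,fy=4.4,interpolation=2))"
```

```text
(no output)
```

View pics/w12.png

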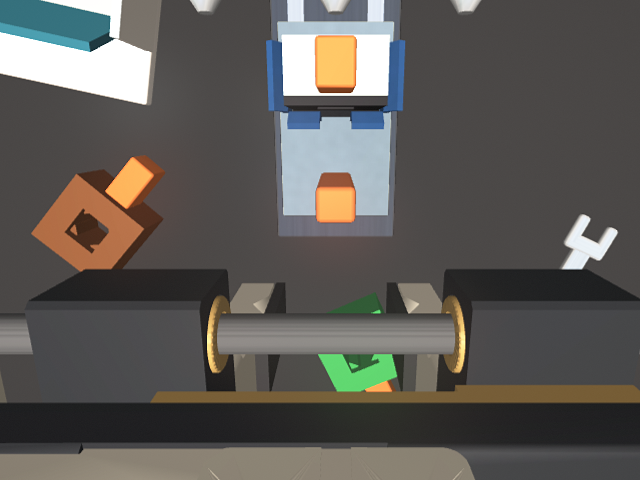

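View pics/s12.png

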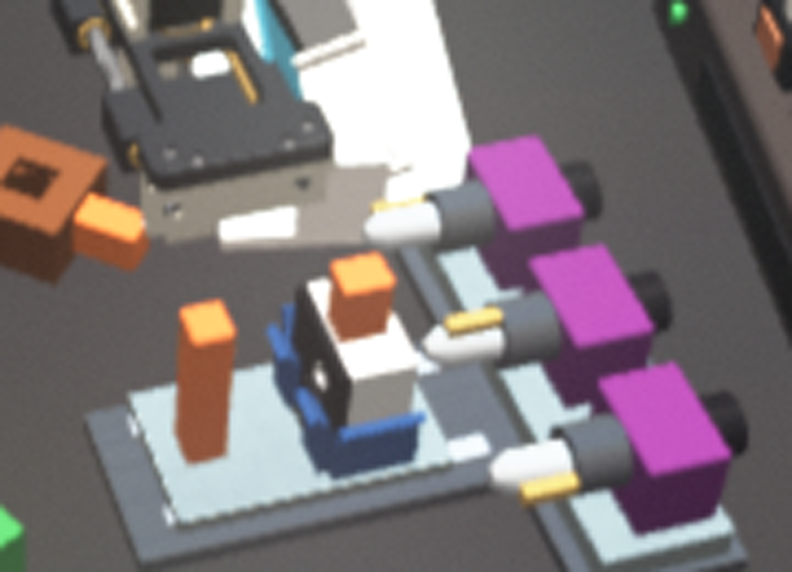

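```bash
python3 -c "
from h import *
g=np.load('w12.npy',allow_pickle=True).item()
c=np.mean([onz(g,p,.12) for p in [(316,186),(355.5,186),(317,222),(355,222)]],0);print(c)
plan((c[0],c[1],.2134),-1.398,vmax=2)"
```

```text
[ 0.47362131 -0.11728134  0.12      ]
2 0.01 -1.26 -0.03 -0.000; 0.01 -1.26 -0.03 -0.000
```

>>> apply_moves:
  deltas: "0 -1.2 1.5 0; 0 -1.3 2 0; 0 0 2 0; 0 0 2 0; 0 0 2 0; 0 0 1.5 0; 0 0 1.3 0; 0 0 0.5 0; 0 0 0 0; 0 0 0 0"

```text
t: 23.1
eef_pos: [0.4731, -0.1173, 0.085]
ee_rot: [-3.141, -0.0, -1.398]
force: [-0.7, 0.7, 0.4]
width: 0.0396
```

>>> apply_moves:
  deltas: "0 0 0 0; 0 0 0 0; 0 0 0 0; 0 0 0 0"
  gripper: 1
  squeeze: 50

```text
t: 23.6
eef_pos: [0.4727, -0.1173, 0.0849]
ee_rot: [-3.141, -0.0, -1.398]
force: [-1.7, 1.2, 5.9]
width: 0.0238
```

>>> apply_moves:
  deltas: "0 -0.2 0 0; 0 -0.4 0 0; 0 -0.4 0 0; 0 -0.4 0 0; 0 -0.3 0 0; 0 0 0 0"

```text
t: 24.35
eef_pos: [0.4899, -0.1143, 0.085]
ee_rot: [-3.141, -0.0, -1.398]
force: [-1.1, 1.9, 4.4]
width: 0.0239
```

>>> apply_moves:
  deltas: "0 -0.2 0 0; 0 -0.2 0 0; 0 -0.2 0 0; 0 -0.2 0 0; 0 -0.2 0 0; 0 0 0 0"

```text
t: 25.1
eef_pos: [0.4995, -0.1126, 0.0849]
ee_rot: [-3.141, -0.0, -1.398]
force: [-1.7, 1.6, 5.8]
width: 0.0238
```

>>> apply_moves:
  deltas: "0 -0.2 0 0; 0 -0.2 0 0; 0 -0.2 0 0; 0 -0.2 0 0; 0 -0.2 0 0; 0 0 0 0"

```text
t: 25.85
eef_pos: [0.5094, -0.1109, 0.0849]
ee_rot: [-3.141, -0.0, -1.398]
force: [-1.3, 1.0, 4.7]
width: 0.0237
```

>>> apply_moves:
  deltas: "0 -0.2 0 0; 0 -0.2 0 0; 0 -0.2 0 0; 0 -0.2 0 0; 0 -0.2 0 0; 0 0 0 0"

```text
t: 26.6
eef_pos: [0.5192, -0.1091, 0.0849]
ee_rot: [-3.141, -0.0, -1.398]
force: [-1.0, 1.5, 5.7]
width: 0.0235
```

>>> apply_moves:
  deltas: "0 -0.15 0 0; 0 -0.15 0 0; 0 -0.15 0 0; 0 -0.15 0 0; 0 -0.1 0 0; 0 0 0 0"

```text
t: 27.35
eef_pos: [0.526, -0.108, 0.085]
ee_rot: [-3.141, -0.0, -1.398]
force: [-1.7, 1.6, 5.0]
width: 0.0239
```

>>> apply_moves:
  deltas: "0 -0.05 0 0; 0 -0.05 0 0; 0 -0.05 0 0; 0 0 0 0"

```text
t: 27.85
eef_pos: [0.5274, -0.1077, 0.085]
ee_rot: [-3.141, -0.0, -1.398]
force: [-1.5, 2.4, 5.7]
width: 0.0239
```

>>> apply_moves:
  deltas: "0 -0.05 0 0; 0 -0.05 0 0; 0 -0.05 0 0; 0 0 0 0"

```text
t: 28.35
eef_pos: [0.5288, -0.1075, 0.085]
ee_rot: [-3.141, -0.0, -1.398]
force: [-1.7, 1.7, 7.3]
width: 0.0236
```

>>> apply_moves:
  deltas: "0 -0.04 0 0; 0 -0.04 0 0; 0 -0.04 0 0; 0 0 0 0"

```text
t: 28.85
eef_pos: [0.5296, -0.1073, 0.0849]
ee_rot: [3.141, 0.0, -1.399]
force: [-3.4, 1.3, 6.8]
width: 0.0241
```

>>> apply_moves:
  deltas: "0 -0.04 0 0; 0 -0.04 0 0; 0 0 0 0"

```text
t: 29.22
eef_pos: [0.5304, -0.1072, 0.0849]
ee_rot: [3.141, 0.0, -1.399]
force: [-4.4, 1.2, 7.4]
width: 0.0237
```

>>> apply_moves:
  deltas: "0 -0.04 0 0; 0 -0.04 0 0; 0 0 0 0"

```text
t: 29.6
eef_pos: [0.5312, -0.1071, 0.085]
ee_rot: [3.141, -0.0, -1.399]
force: [-4.1, 1.8, 8.8]
width: 0.0239
```

>>> apply_moves:
  deltas: "0 -0.04 0 0; 0 0 0 0"

```text
t: 29.85
eef_pos: [0.5315, -0.107, 0.085]
ee_rot: [3.141, 0.0, -1.399]
force: [-4.6, 3.0, 7.8]
width: 0.0235
```

>>> apply_moves:
  deltas: "0 -0.04 0 0; 0 0 0 0"

```text
t: 30.1
eef_pos: [0.5314, -0.107, 0.0849]
ee_rot: [3.14, 0.0, -1.399]
force: [-5.8, 1.5, 8.3]
width: 0.0236
```

>>> apply_moves:
  deltas: "0 -0.04 0 0; 0 0 0 0"

```text
t: 30.35
eef_pos: [0.5315, -0.107, 0.0849]
ee_rot: [3.14, 0.0, -1.399]
force: [-6.7, 1.0, 10.7]
width: 0.0236
```

>>> apply_moves:
  deltas: "0 -0.1 0 0; 0 -0.05 0 0; 0 0 0 0"

```text
t: 30.72
eef_pos: [0.5314, -0.107, 0.0849]
ee_rot: [3.137, 0.0, -1.399]
force: [-12.1, 1.6, 14.5]
width: 0.0238
```

>>> apply_moves:
  deltas: "0 -0.1 0 0; 0 0 0 0; 0 0 0 0"

```text
t: 31.1
eef_pos: [0.5315, -0.107, 0.0849]
ee_rot: [3.136, 0.0, -1.399]
force: [-15.6, 1.8, 18.4]
width: 0.0241
```

>>> apply_moves:
  deltas: "0 -0.05 0 0; 0 0 0 0; 0 0 0 0"

```text
t: 31.48
eef_pos: [0.5315, -0.107, 0.0849]
ee_rot: [3.135, 0.0, -1.399]
force: [-17.0, 1.4, 20.0]
width: 0.0237
```

```bash
python3 -c "
from h import *
s=readout.get_state();print(s['force'],s['eef_pos'])
f=grab('wrist','w13')
f=grab('side'); a=f['image'][200:330,290:470,::-1]
cv2.imwrite('pics/s13.png',cv2.resize(a,None,fx=4.4,fy=4.4,interpolation=2))"
```

```text
[-17.02632485   1.37836104  19.96526285] [ 0.53145278 -0.1070311   0.0848979 ]
```

View pics/w13.png

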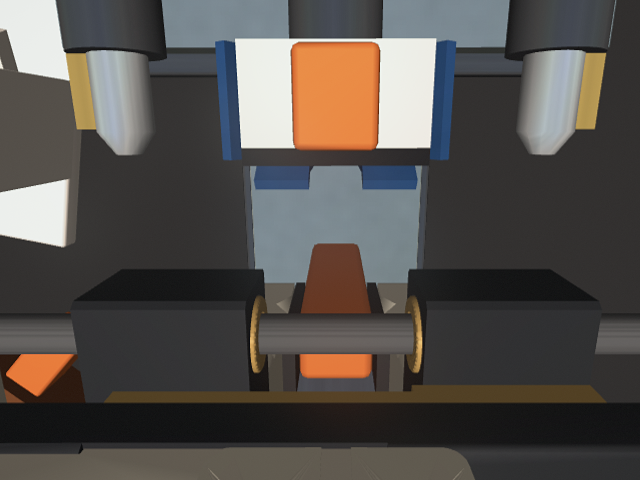

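View pics/s13.png

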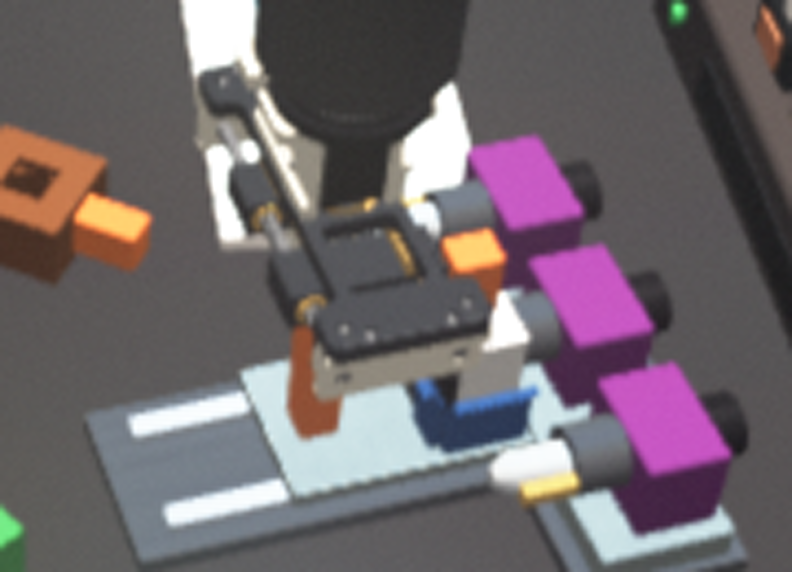

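>>> apply_moves:
  deltas: "0 0.1 0 0; 0 0.1 0 0; 0 0 0 0"

```text
t: 31.95
eef_pos: [0.5315, -0.107, 0.0849]
ee_rot: [3.138, 0.0, -1.399]
force: [-9.5, 2.2, 13.6]
width: 0.0238
```

>>> apply_moves:
  deltas: "0 0 0 0; 0 0 0 0; 0 0 0 0; 0 0 0 0"
  gripper: 0.1

```text
t: 32.45
eef_pos: [0.5337, -0.1067, 0.0844]
ee_rot: [3.141, -0.0, -1.399]
force: [-0.3, -0.4, -0.3]
width: 0.0392
```

>>> apply_moves:
  deltas: "0 0 -1 0; 0 0 -2 0; 0 0 -3 0; 0 0 -3 0; 0 1 -3 0; 0 3 0 0; 0 3 0 0; 0 2.5 0 0; 0 0 0 0; 0 0 0 0"

```text
t: 33.7
eef_pos: [0.4407, -0.1229, 0.2053]
ee_rot: [-3.14, -0.0, -1.398]
force: [0.5, 0.2, 0.5]
width: 0.0396
```

```bash
python3 -c "
from h import *
f=grab('wrist','w14')
f=grab('side','s14f'); a=f['image'][200:330,290:470,::-1]
cv2.imwrite('pics/s14.png',cv2.resize(a,None,fx=4.4,fy=4.4,interpolation=2))"
```

```text
(no output)
```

View pics/w14.png

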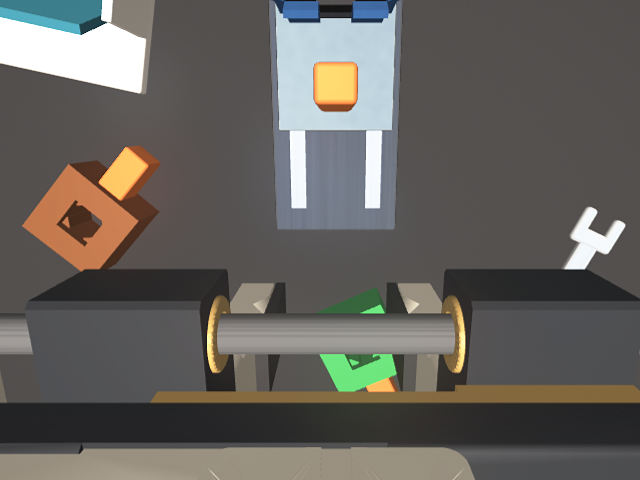

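View pics/s14.png

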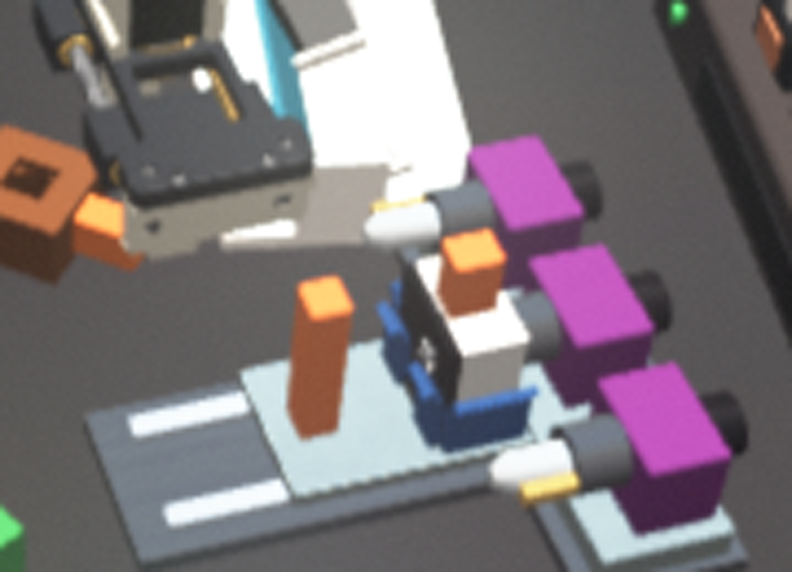

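View pics/s14f.png

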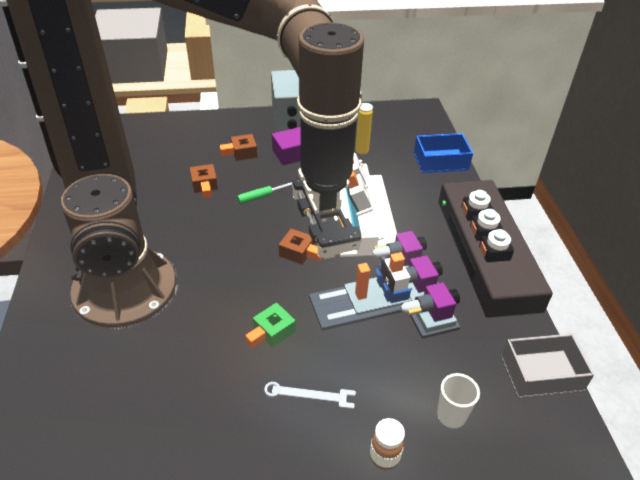

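```bash
python3 -c "
from station import job
print(job.job_done())"
```

```text
the job is handed in; nothing more can be done
None
```

The hub is home on the test shaft, and I handed the job in at about 34 s on the robot's clock, against the 67 s limit.

- **Choosing the hub:** the middle shaft is in line with the carriage and has its key on top (shaft_2). I took hub_a from the right-hand rack place, the one hub with its keyway towards the lug.
- **Setting it in the nest:** the tool cannot tilt, so the hub came out of the rack still leaning. I set it down briefly on bare table to stand it upright, gripped it again, then lowered it into the nest. The carriage was drawn back, about 2–4 mm from its rear end by my fits.
- **Sliding it home:** it passed the point where a wrong key would stop it with no extra force. It stopped hard after about 60 mm of travel, at roughly 62–64 mm on the slide. I then raised the push slowly to about 16–17 N along the slide, of which roughly 2 N is friction. I eased off and let go of the handle.

**Last checks:**
- After release, the pictures show the hub upright in the nest with its front face at the shoulder.
- The carriage stayed where I left it, and the robot is touching nothing.
- The bystanders look unmoved in the last side view. The arm hid most of the rack there; the other two hubs were still in their places in an overhead picture taken just after I had lifted the hub off the table.

**Side effect of the push:** during the final press the wrist also read about 20 N of vertical force, from the arm's give. That was well below the limits and fell to zero on release.

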